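# Raise the extraction cabinet's window to its mark and start the fan

## Task

Get the extraction cabinet ready for work: push its sliding window up from beneath the lip along its lower edge, until the lip's upper face is level with the fin of the black marker clip on the side rail. Leave the window there and then press the round push button on its control box to start the fan. Use only touch: do not pinch the lip, do not shift the clip, and leave the bottles, jar, tape, cup and brush as they stand.

Things in the scene. Friction and masses are not known exactly. Their poses are not given: they have to be found in the camera images.
- cabinet: Bench-top extraction cabinet, fixed, 380 mm wide (its y), 370 mm deep (its x), 362 mm tall (400 with the round fan outlet on top): steel plinth 80 mm tall whose front face lies at x = -190 mm, white sides, clear back, and a front that slopes back at 40 degrees from vertical. Origin: centre of the underside; its x points into the cabinet, away from the operator; z up.
- window (a joint): Travel of the sliding window along the slope in m: 0 = shut, 0.175 = top stop; grows as it goes up. The window moves 0.643 forward (cabinet x) and 0.766 up for each unit of travel. It is counterweighted: it stays wherever it is left, and slides against a constant friction of about 3 N plus light damping (8 N per m/s). Moving mass about 0.8 kg.
- marker (a joint): Position of the marker clip along the slope in m, on the same scale as the window's travel: the lip is level with the fin when both values are equal.
- lip_edge (a point): Middle of the upper front edge of the window's lip (the edge nearest the operator); moves with the window. Axes: z along the slope in the direction of opening, y along the lip, to cabinet y, x from this edge into the lip towards the pane (level with the lip's upper face, so it dips 40 degrees below horizontal into the cabinet).
- lip_under (a point): Middle of the lip's lower front edge, 12 mm below lip_edge along its z; same axes. The lip is a flat steel ledge 290 mm long (y), 12 mm thick (z), standing 46 mm out from the pane (x), open beneath. With the window shut this edge is 108 mm above the table and 41 mm in front of the plinth's face. Fingers pressing on the lip's top and on its underside or front at once are pinching.
- mark (a point): Point fixed to the marker clip, at the level of the middle of the fin, on the cabinet's middle line; it coincides with lip_edge when the lip is level with the fin. Same axes as lip_edge.
- mark_tip (a point): Tip of the marker clip's thin black fin (4 mm thick, 14 mm wide), beside the end of the lip, on the rail at the cabinet's +y side. The clip is stiff but can be shifted by a push above 20 N.
- control: Fan control box, fixed: grey, 110 x 85 x 55 mm, with a round steel push button on top. Origin: centre of its underside. It stands on one side of the cabinet, a power supply of the same size with a bar knob on top on the other.
- fan_top (a point): Centre of the top face of the fan's push button, 34 mm across, pressed straight down.
- fan (a joint): Travel of the push button in m: 0 = up, 0.006 = fully down (about 5 N); it springs back.
- amber_bottle: Bystander: amber bottle with black cap, 60 mm across, 160 mm tall; loose, not to be moved. Origin: underside.
- white_bottle: Bystander: plain white bottle, 68 mm across, 190 mm tall; loose, not to be moved. Origin: underside.
- ink_jar: Bystander: small glass jar with black lid, 44 mm across, 45 mm tall; loose, not to be moved. Origin: underside.
- tape_roll: Bystander: roll of paper tape lying flat, 64 mm across, 24 mm tall; loose, not to be moved. Origin: underside.
- steel_cup: Bystander: open steel cup, 70 mm across, 70 mm tall; loose, not to be moved. Origin: underside.
- brush: Bystander: brush lying flat; loose, not to be moved. Origin: underside.
Mind the look-alikes: they are no part of the job. What is shaped like the control but blue or pink is not meant.

How it is judged:
By the outcome, as a careful person would: the job done as asked, in the order asked, and still so for the second after the job is handed in, with the robot touching nothing.
It also fails if it takes over 45 s, if anything falls off the work surface, if the arm or the gripper's body presses on something with over 40 N, if the wrist force passes 120 N, or if a joint passes its speed limit or range.

## Robot

A 6-joint arm with a two-finger parallel gripper is mounted at the origin on the work surface. World frame = base frame: x ahead of the robot, y to its left, z up, the work surface at z = 0. Lengths are in m, angles in rad, forces in N, time in s.
With the tool pointing down it reaches from about 0.4 to 0.825 m from the base axis. Payload 7 kg.
Tool frame: the origin (TCP) lies on the centre line of the jaws, within the pads' length; the fingertips stand 17 mm ahead of it and the grasp point (between the pads) lies 2 mm behind it (env.nose_length is the distance from the TCP to the fingertips, in m); x points along the fingers, y is the direction in which the jaws open and shut, and the axes are right-handed (so a half turn about x gives the same grasp; the last joint's range is limited). The gripper opens to 88 mm and grips with 3 to 60 N. Pads are 19 mm wide; open, the fingers measure 130 mm over their backs; the gripper's body (78 mm by 193 mm) begins 47 mm behind the grasp point.
Start: joints at [1.488, 0.359, 0.012, 0, -1.224, -0.288], TCP at [0.245, 0.629, 0.244] pointing down, gripper open.
Joint ranges: [-3.07, 3.07], [-1.43, 2.12], [-1.02, 1.25], [-3.03, 1.67], [-3.05, -0], [-3.03, 3.03]. Speed limits (rad/s): [2.39, 2.39, 3.01, 3.14, 3.14, 3.14].

## Interface

Orientations are given as a unit quaternion [w, x, y, z].
In Python, from bench import telemetry, optics, workorder, search_frame, regions_of, spot_point, env gives the robot as it stands.
- The arm moves only by the shell command python3 -m handwheel 'ROWS'. ROWS is text: rows parted by semicolons, each of 7 numbers parted by spaces: the shift along the tool's x, y, z as a fraction of full scale, then the turn, a rotation vector about the tool's x, y, z as a fraction of full scale, then the gripper command: -1 is shut, 1 is fully open, values between are in proportion. In form: x y z rx ry rz claw; .... A call has exactly 5 rows; each row shifts and turns the pose as measured when the row begins, along the tool's axes as they then stand; what a row does not reach is not made up. Full scale, the value 1, is 0.02 m for a shift and 6 degrees for a turn. A row lasts 1/12 s, in which the tool goes at most 41.7 mm and 7.16 degrees, less where a joint would pass 70% of its speed; a pose out of reach is approached as far as the arm can. A call with a number of a shift or a turn outside -1 to 1 is refused whole. A call with a gripper value outside its range is refused whole. The fingers move at their own pace and stop on an object; the grip force is fixed at half the most. Time passes only in rows, so rows that do not move let the fingers close, or fill a call up. It gives the time, the measured TCP pose, the force and the opening at its end, in the units of the state.
- telemetry.get_obs(): the state, without advancing time (a new reading comes with each control period).
- optics.capture(name): name is "scene" or "top"; returns the picture (420x560x3 uint8, red, green, blue); there is no depth.
- optics.camera_params(name): a dict with "fx", "fy", "cx", "cy" (pixels), "rvec" (rotation vector, rad) and "tvec" (3), from world to camera coordinates, as OpenCV has them. Camera axes: x right, y down, z forward; pixel columns grow to the right and rows downward; lengths in m; the calibration is good to about 2 mm. A picture is of the moment at which its call begins. camera_params takes no time and is no camera call.
- workorder.sign_off(): hands the job in, once; it reports no verdict.
Trained networks look in the newest picture that a camera, given by its name, has taken for a name from the list of things; names that differ only in an ending like _2 or _b are one class to them, and where a whole thing is asked for, a point or a joint stands for the part that bears it (a point fixed in the world has none). Each returns a list of dicts, best first, with "confidence" (0 to 1); they miss things now and then, are a little off and sometimes report something else, mostly with a low value. They report only what shows in the picture. A call takes as long as a camera call. They do not tell look-alikes from the thing itself.
- search_frame(camera, thing): "bbox" ([centre column, centre row, width, height] in pixels, round what is visible of it).
- regions_of(camera, thing): "region" (420x560 bool, what is visible of it) and "bbox" ([centre column, centre row, width, height] in pixels, round what is visible of it).
- spot_point(camera, thing): "xy" ([column, row] in pixels: a listed point, or the origin of a listed thing).
The state is a dict: "time_s": time; "q": joint angles; "joint_vel": joint speeds; "joint_torque": joint torques, N m; "ee_pos": TCP position; "ee_rot": TCP orientation; "contact_force": force on the tool from outside, world axes, zero at the start; "moment": the same for the moment, N m; "opening": opening from 0.0 (shut) to 1.0 (fully open).
Only numpy, scipy, OpenCV 4.12 (cv2) and the standard library are available. Lean on these libraries where they do the work, as an engineer would, in place of code of your own. Each camera call takes 0.05 s, during which the arm holds its last target.

## Working session

There is one attempt and no reset: what is moved stays moved. The work goes in short steps, Python scripts to look and compute and a shell command to move; the robot and the scene stay as the last step left them, time stands still between calls to the robot, and variables do not carry over. Pictures are saved under pics/ and viewed, and the job is handed in when it is done.

```bash
ls; mkdir -p pics; python3 - <<'E'
from bench import telemetry, optics, env
import cv2
o=telemetry.get_obs(); print(o)
for n in("scene","top"):
    im=optics.capture(n); cv2.imwrite(f"pics/{n}0.png",im[:,:,::-1]); print(optics.camera_params(n))
print(env.nose_length)
E
```

```text
pics
{'time_s': 0.0, 'q': array([ 1.48806233e+00,  3.59392650e-01,  1.10439966e-02, -3.65930287e-04,
       -1.22409529e+00, -2.88138472e-01]), 'joint_vel': array([ 1.19460121e-03,  1.57288350e-03, -1.72427823e-03,  1.55698963e-03,
       -1.39628108e-04,  2.31169293e-05]), 'joint_torque': array([-1.44530886e-04, -5.82714021e+01,  2.93043727e+01,  6.99717969e+00,
        6.93194437e-03, -1.75071955e-04]), 'ee_pos': array([0.24446502, 0.62867035, 0.24260962]), 'ee_rot': array([ 0.12982437, -0.69491443,  0.13100821,  0.69503699]), 'contact_force': array([-0.31812524,  0.81726026, -0.18920628]), 'moment': array([-0.06970257,  0.03180417, -0.00254658]), 'opening': 0.998014908724615}
{'fx': 536.6495358825691, 'fy': 536.6495358825691, 'cx': 278.49286485209575, 'cy': 211.01708038413113, 'rvec': array([ 1.09100981,  2.53943578, -0.85840712]), 'tvec': array([ 0.28830578, -0.24647499,  1.68506595])}
{'fx': 518.0095393693543, 'fy': 518.0095393693543, 'cx': 276.0448577006239, 'cy': 203.59315416630434, 'rvec': array([ 2.08431388, -2.12728572,  0.22730525]), 'tvec': array([0.08377955, 0.51111013, 1.41956551])}
0.017
```

View pics/scene0.png

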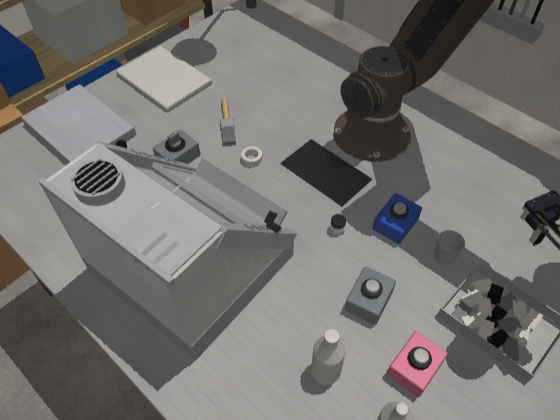

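View pics/top0.png

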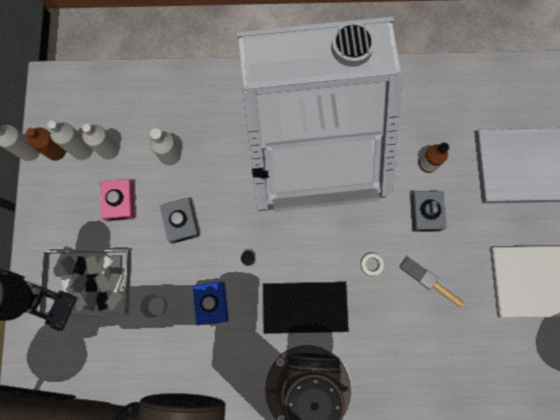

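```bash
cat > h.py <<'E'
import numpy as np, cv2
from bench import telemetry, optics, search_frame, regions_of, spot_point
from scipy.spatial.transform import Rotation as R
def P(n):
    p=optics.camera_params(n); return np.array([[p['fx'],0,p['cx']],[0,p['fy'],p['cy']],[0,0,1]]),R.from_rotvec(p['rvec']).as_matrix(),p['tvec']
def proj(n,X):
    K,r,t=P(n); c=np.atleast_2d(X)@r.T+t; u=c@K.T; return u[:,:2]/u[:,2:]
def ray(n,xy):
    K,r,t=P(n); d=r.T@np.linalg.inv(K)@np.array([*xy,1.]); return -r.T@t,d/np.linalg.norm(d)
def atz(n,xy,z):
    c,d=ray(n,xy); return c+d*(z-c[2])/d[2]
def tri(a,b):
    c1,d1=ray('scene',a);c2,d2=ray('top',b)
    s=np.linalg.lstsq(np.c_[d1,-d2],c2-c1,rcond=None)[0]
    p,q=c1+d1*s[0],c2+d2*s[1]; return (p+q)/2,np.linalg.norm(p-q)
E
python3 - <<'E'
from h import *
print(R.from_quat(telemetry.get_obs()['ee_rot'],scalar_first=True).as_matrix().round(3))
for th in ["cabinet","lip_edge","lip_under","mark","mark_tip","control","fan_top"]:
    for n in("scene","top"):
        for d in spot_point(n,th)[:4]: print(th,n,np.round(d['xy'],1),round(d['confidence'],2))
print(telemetry.get_obs()['time_s'])
for n in("scene","top"): print(-P(n)[1].T@P(n)[2])
E
```

```text
[[-0.    -0.362 -0.932]
 [-0.001 -0.932  0.362]
 [-1.     0.001 -0.   ]]
cabinet scene [371.8 297. ] 0.7
cabinet top [426.2 167.3] 0.65
lip_edge scene [243.1 184.1] 0.97
lip_edge top [326.3 203. ] 0.83
lip_under scene [240.8 183.9] 0.63
lip_under scene [243.3 184.4] 0.62
lip_under top [326.  205.4] 0.83
mark scene [225.7 126.1] 0.35
mark scene [370.9 300.4] 0.31
mark_tip scene [253.6 160.2] 0.53
mark_tip scene [273.3 212.6] 0.46
mark_tip top [268.3 175.9] 0.6
control scene [410.7 367.8] 0.82
control scene [369.4 297.9] 0.72
control scene [396.  224.3] 0.62
control top [179.9 221.2] 0.82
control top [171.5 155.2] 0.75
control top [121.2 201.1] 0.73
control top [216.3 302.3] 0.58
fan_top scene [371.  286.6] 0.72
fan_top scene [401.3 205. ] 0.55
fan_top scene [422.9 354.3] 0.52
fan_top top [209.1 306.5] 0.64
fan_top top [177.9 220.2] 0.42
fan_top top [113.8 196. ] 0.42
0.8
[1.074762   0.63413871 1.19418262]
[0.19500446 0.07364677 1.49665234]
```

```bash
python3 - <<'E'
import cv2,numpy as np
t=cv2.imread('pics/top0.png');s=cv2.imread('pics/scene0.png')
cv2.imwrite('pics/ct.png',cv2.resize(t[130:225,230:410],None,fx=4.4,fy=4.4,interpolation=cv2.INTER_CUBIC))
cv2.imwrite('pics/cs.png',cv2.resize(s[130:270,140:310],None,fx=4.2,fy=4.2,interpolation=cv2.INTER_CUBIC))
a=cv2.resize(t[170:250,130:230],None,fx=4,fy=4);b=cv2.resize(s[260:330,335:405],None,fx=4,fy=4);
c=np.zeros((320,800,3),np.uint8);c[:320,:400]=a;c[:280,400:680]=b
cv2.imwrite('pics/cc.png',c)
E
```

```text
(no output)
```

View pics/ct.png

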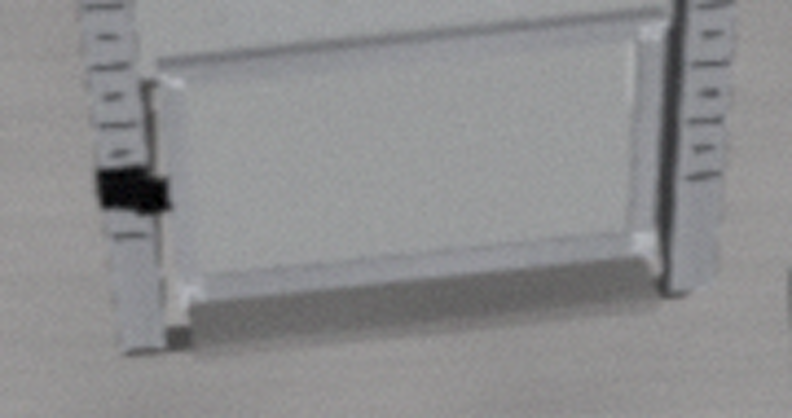

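View pics/cs.png

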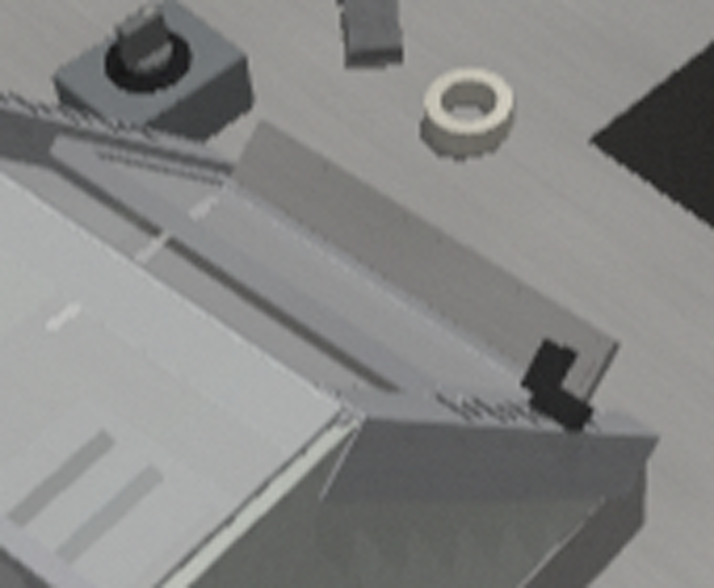

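View pics/cc.png

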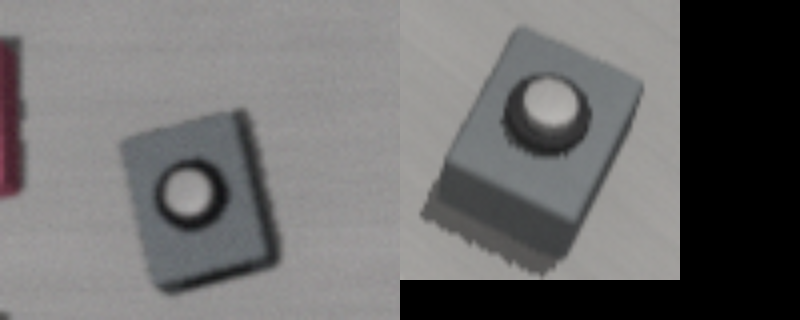

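```bash
python3 - <<'E'
from h import *
for nm,a,b in [("lip_edge",[243.1,184.1],[326.3,203]),("marktip",[273.3,212.6],[268.3,175.9]),("fan",[371,286.6],[177.9,220.2]),("fan2",[371,287],[177.5,217.5])]:
    print(nm,tri(a,b))
E
```

```text
lip_edge (array([ 0.4932978 , -0.05949291,  0.1278145 ]), np.float64(0.007662409213572924))
marktip (array([0.54900081, 0.09860274, 0.20382782]), np.float64(0.01630019513749091))
fan (array([0.46867651, 0.35237247, 0.06083333]), np.float64(0.002997673339018662))
fan2 (array([0.47426695, 0.35356533, 0.06812209]), np.float64(0.006028435832228948))
```

```bash
cat > fit.py <<'E'
from h import *
from scipy.optimize import least_squares
c40,s40=np.cos(np.radians(40)),np.sin(np.radians(40))
def W(p,X):
    X=np.atleast_2d(X);c,s=np.cos(p[2]),np.sin(p[2])
    return np.c_[p[0]+c*X[:,0]-s*X[:,1],p[1]+s*X[:,0]+c*X[:,1],X[:,2]]
def lip(t,y,d=0,dn=0): # d into lip, dn along slope
    y=np.atleast_1d(y);o=np.ones_like(y,dtype=float)
    return np.c_[o*(-0.231+s40*(0.012+t+dn)+c40*d),y,o*(0.108+c40*(0.012+t+dn)-s40*d)]
E
python3 - <<'E'
from fit import *
im=cv2.imread('pics/scene0.png');t=cv2.imread('pics/top0.png')
c=im[190:360,30:310]
cv2.imwrite('pics/pl.png',cv2.resize(cv2.convertScaleAbs(c,alpha=1.5),None,fx=2.8,fy=2.8,interpolation=cv2.INTER_CUBIC))
c=cv2.convertScaleAbs(t[185:225,250:400],alpha=3,beta=-250)
d=cv2.convertScaleAbs(im[140:240,195:310],alpha=2,beta=-130)
cv2.imwrite('pics/lt.png',cv2.resize(c,None,fx=5.3,fy=5.3,interpolation=cv2.INTER_CUBIC))
cv2.imwrite('pics/ls.png',cv2.resize(d,None,fx=6,fy=6,interpolation=cv2.INTER_CUBIC))
def r(p):
    P1=W(p,lip(p[3],[0.145,-0.145]))
    return np.r_[(proj('scene',P1)-[[287.6,212.1],[203.1,158.6]]).ravel(), (proj('top',P1)-[[273.2,209.1],[380.4,192.5]]).ravel()]
f=least_squares(r,[0.7,-.05,0.1,0.01]);print(f.x,f.fun)
E
```

```text
[ 0.70620477 -0.03488096  0.11035846  0.01888868] [-1.63582451 -1.50577653 -3.54831194  0.2569553  -1.73134911  0.25464912
 -2.62018441  3.12772669]
```

View pics/pl.png

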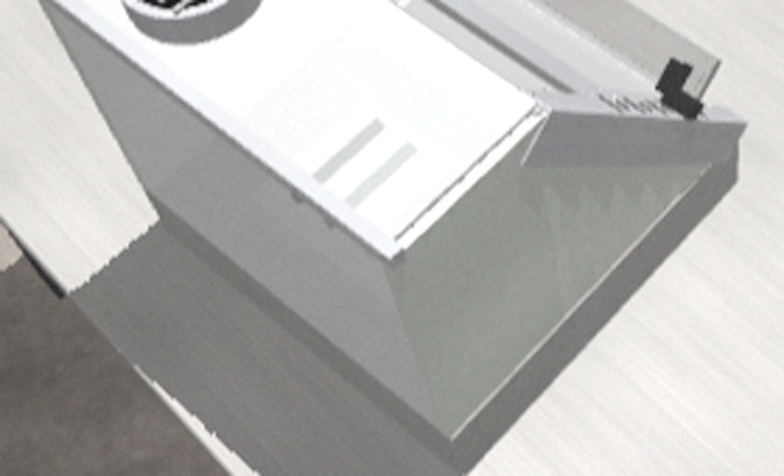

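View pics/lt.png

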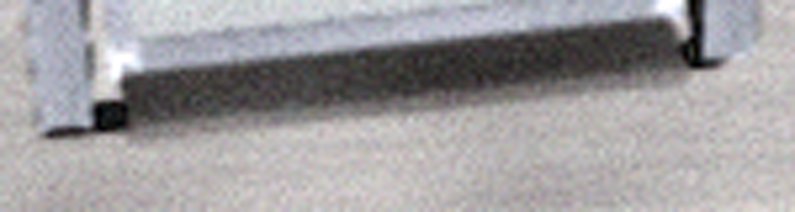

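View pics/ls.png

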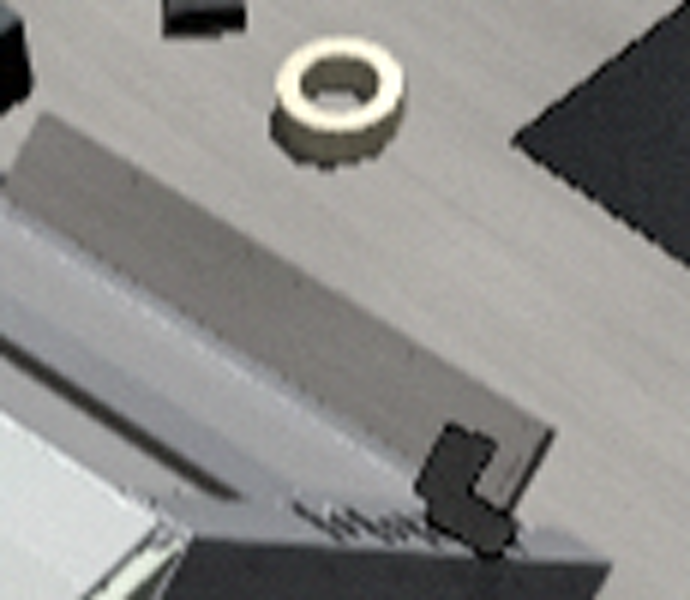

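```bash
cat >> fit.py <<'E'
def over(p,nm,src,crop,f,n,out,extra=[]):
    im=cv2.imread(src);x0,x1,y0,y1=crop
    im=cv2.resize(cv2.convertScaleAbs(im[y0:y1,x0:x1],alpha=1.4),None,fx=f,fy=f,interpolation=cv2.INTER_CUBIC)
    L=0.145
    loops=[[[-.19,.19,0],[-.19,.19,.08],[p[4],.19,.08],[p[4],-.19,.08],[-.19,-.19,.08],[-.19,.19,.08]]]
    a=lip(p[3],[L,-L]);b=lip(p[3],[L,-L],0,-.012);c=lip(p[3],[L,-L],.046)
    loops+=[[a[0],a[1],c[1],c[0],a[0],b[0],b[1],a[1]]]+extra
    for l in loops:
        u=(proj(n,W(p,np.array(l)))-[x0,y0]+.5)*f-.5
        cv2.polylines(im,[np.round(u).astype(int)],False,(0,0,255),1)
    cv2.imwrite(out,im)
E
python3 - <<'E'
from fit import *
S=[([.18,.19,.08],[191.8,346.1]),([.18,-.19,.08],[87.1,259.6]),([-.19,.19,.0],[294.3,255.5])]
def r(p):
    P1=W(p,lip(p[3],[0.145,-0.145]))
    P2=W(p,lip(p[3],[0.145,-0.145],0,-.012))
    o=[(proj('scene',P1)-[[287.3,212],[203,159]]).ravel(), (proj('top',P2)-[[273.5,207.5],[382,197.5]]).ravel()]
    for X,u in S:
        X=list(X)
        if X[0]>0:X[0]=p[4]
        o.append(proj('scene',W(p,X))[0]-u)
    return np.concatenate(o)
f=least_squares(r,[0.7,-.05,0.1,0.01,.18]);print(f.x,f.fun.round(1))
np.save('p.npy',f.x)
over(f.x,0,'pics/scene0.png',(60,310,130,360),3.2*.8,'scene','pics/o1.png')
over(f.x,0,'pics/top0.png',(230,410,120,230),4.4,'top','pics/o2.png')
E
```

```text
[ 0.70582808 -0.03623367  0.09369899  0.02542521  0.17499129] [-2.1 -0.6 -3.4 -0.8 -2.8  2.9 -4.9  0.9  2.6  0.5 -5.1 -3.6  0.2 -0.3]
```

View pics/o1.png

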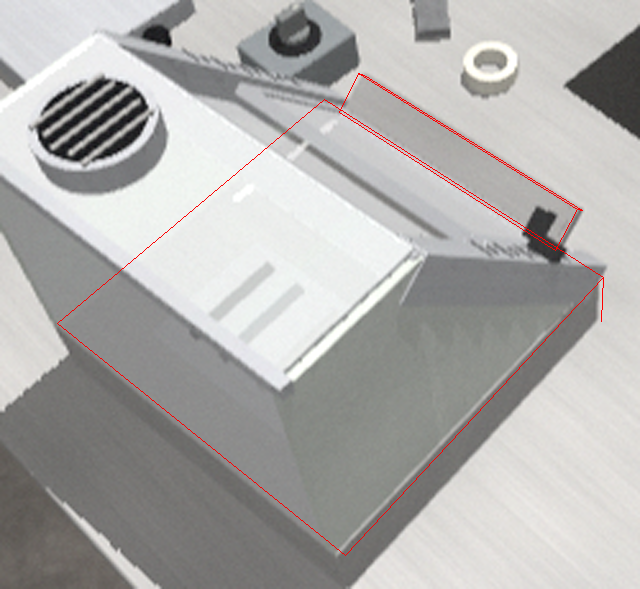

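View pics/o2.png

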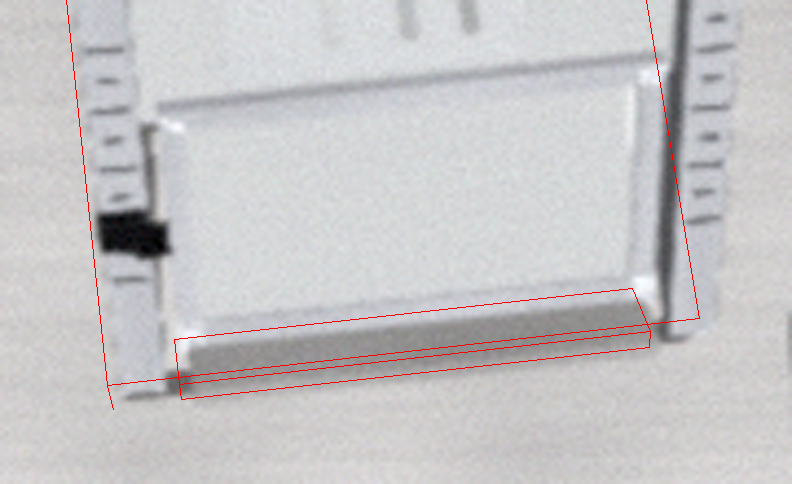

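```bash
cat >> h.py <<'E'
def st():
    o=telemetry.get_obs(); return o['ee_pos'],R.from_quat(o['ee_rot'],scalar_first=True),o
def go(pt,Rt,n=5):
    """suggest rows: list of fractions, interpolating"""
    p,r,o=st()
    dr=(r.inv()*Rt).as_rotvec()
    print('t',round(o['time_s'],2),'pos',p.round(4),'err world mm',((pt-p)*1000).round(1),'rot deg',np.degrees(dr).round(1),'F',o['contact_force'].round(1))
    d=pt-p; k=max(1,int(np.ceil(max(np.abs(d).max()*1.3/.02,np.degrees(np.linalg.norm(dr))/6))))
    for i in range(min(k,n)):
        ri=r*R.from_rotvec(dr*i/k)
        print(i,'/',k,(ri.inv().apply(d/k)/.02).round(2),(np.degrees(dr)/k/6).round(2))
E
python3 - <<'E'
from fit import *
def r(p):
    P1=W(p,lip(p[3],[0.145,-0.145]))
    P2=W(p,lip(p[3],[0.145,-0.145],0,-.012))
    P3=W(p,lip(p[3],[0.145,-0.145],0.046))
    o=[(proj('scene',P1)-[[287.3,212],[203,159]]).ravel(), .7*(proj('top',P2)-[[272.5,208.5],[379.5,197]]).ravel(),(proj('top',P3)-[[272.,198],[374.5,185.8]]).ravel(),
     proj('scene',W(p,[p[4],.19,.08]))[0]-[191.8,346.1],proj('scene',W(p,[-.19,.19,0]))[0]-[294.3,255.5]]
    return np.concatenate(o)
f=least_squares(r,[0.7,-.05,0.1,0.01,.18],loss='soft_l1');p=f.x;print(p,r(p).round(1))
np.save('p.npy',p)
for y in(.145,0,-.145): print(W(p,lip(p[3],y)))
over(p,0,'pics/scene0.png',(190,310,140,260),5,'scene','pics/o3.png')
over(p,0,'pics/top0.png',(230,410,120,230),4.4,'top','pics/o4.png')
E
```

```text
[ 0.70773551 -0.03953491  0.08909075  0.01920436  0.17526488] [-2.5 -0.4 -3.1 -0.6 -0.5  1.9 -1.2  1.9 -1.8 -0.4 -0.4  0.6  0.3  0.3
 -1.1 -0.2]
[[0.4847288  0.08612187 0.13190393]]
[[ 0.49762988 -0.05830306  0.13190393]]
[[ 0.51053096 -0.202728    0.13190393]]
```

View pics/o3.png

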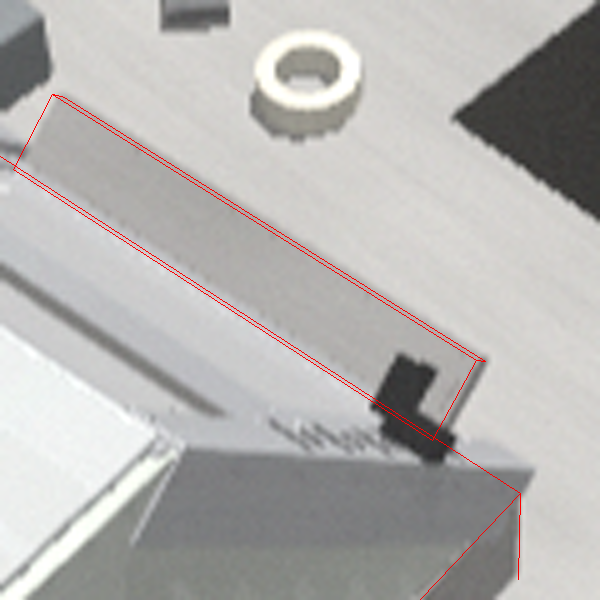

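View pics/o4.png

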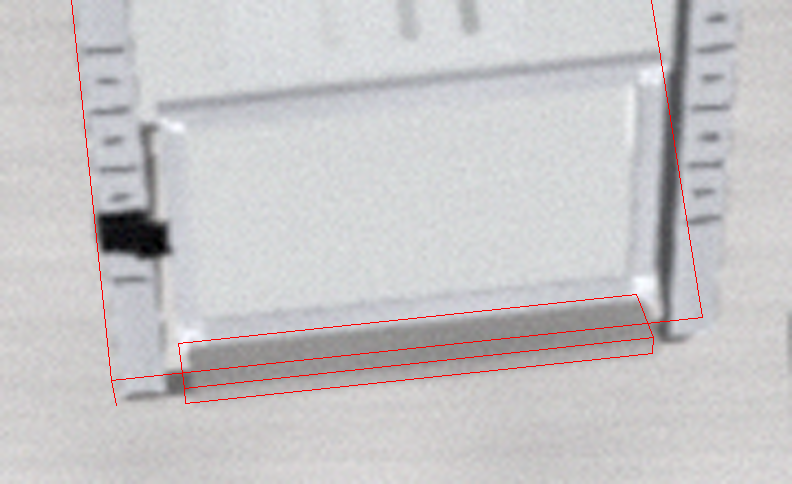

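```bash
python3 - <<'E'
from fit import *
p=np.load('p.npy')
for b in ([268.3,175.9],[266.4,178.4],[268.5,178.5],[265,178]):
    X,e=tri([273.5,212.5],b)
    c,s=np.cos(p[2]),np.sin(p[2]);d=X[:2]-p[:2];L=np.array([c*d[0]+s*d[1],-s*d[0]+c*d[1],X[2]])
    q=L-lip(0,0)[0]
    print(X.round(4),round(e,4),'y',q[1].round(4),'t',(s40*q[0]+c40*q[2]).round(4),'d',(c40*q[0]-s40*q[2]).round(4))
E
```

```text
[0.5488 0.0988 0.2042] 0.0167 y 0.1519 t 0.1163 d 0.0032
[0.5453 0.1006 0.2011] 0.0089 y 0.1541 t 0.1119 d 0.0027
[0.5446 0.097  0.1979] 0.0132 y 0.1505 t 0.1087 d 0.004
[0.5463 0.1032 0.2041] 0.0066 y 0.1566 t 0.1149 d 0.0018
```

```bash
python3 - <<'E'
from fit import *
p=np.load('p.npy')
a=np.radians(0);yaw=R.from_euler('z',p[2])
Rt=yaw*R.from_matrix(np.array([[c40,0,-s40],[0,-1,0],[-s40,0,-c40]]).T)
pt=np.array([.42,-.08,.2])
go(pt,Rt)
E
```

```text
t 0.8 pos [0.2446 0.6291 0.2436] err world mm [ 175.4 -709.1  -43.6] rot deg [-24.6  49.1 -11.5] F [ 0.1 -0.7  0.6]
0 / 47 [ 0.05  0.64 -0.45] [-0.09  0.17 -0.04]
1 / 47 [ 0.05  0.64 -0.44] [-0.09  0.17 -0.04]
2 / 47 [ 0.06  0.64 -0.43] [-0.09  0.17 -0.04]
3 / 47 [ 0.06  0.65 -0.43] [-0.09  0.17 -0.04]
4 / 47 [ 0.07  0.65 -0.42] [-0.09  0.17 -0.04]
```

```bash
python3 -m handwheel '0 1 -0.6 -0.8 0 0 -1; 0 1 -0.5 -0.8 0 0 -1; 0 1 -0.4 -0.8 0 0 -1; 0 1 -0.3 -0.8 0 0 -1; 0 1 -0.2 -0.8 0 0 -1' && python3 -m handwheel '0 1 -0.2 0 0 0 -1; 0 1 -0.2 0 0 0 -1; 0 1 -0.2 0 0 0 -1; 0 1 -0.2 0 0 0 -1; 0 1 -0.2 0 0 0 -1'
```

```text
time_s: 1.22
ee_pos: [0.2632, 0.5215, 0.2413]
ee_rot: [0.024, 0.707, 0.023, -0.707]
contact_force: [0.5, 1.1, -0.2]
opening: 0.684
time_s: 1.63
ee_pos: [0.2908, 0.418, 0.2421]
ee_rot: [0.026, 0.707, 0.026, -0.706]
contact_force: [1.2, -0.2, 0.2]
opening: 0.302
```

```bash
cat > g.py <<'E'
from fit import *
import sys
p=np.load('p.npy');yaw=R.from_euler('z',p[2])
def ori(deg):
    c,s=np.cos(np.radians(deg)),np.sin(np.radians(deg))
    return yaw*R.from_matrix(np.array([[c,0,-s],[0,-1,0],[-s,0,-c]]).T)
if __name__=='__main__':
    go(np.array([float(v) for v in sys.argv[1:4]]),ori(float(sys.argv[4]))); print(st()[2]['q'].round(3))
E
python3 g.py .42 -.08 .2 40
```

```text
t 1.63 pos [0.2908 0.418  0.2421] err world mm [ 129.2 -498.   -42.1] rot deg [-0.8 50.  -0.4] F [ 1.2 -0.2  0.2]
0 / 33 [ 0.06  0.77 -0.14] [-0.    0.25 -0.  ]
1 / 33 [ 0.07  0.77 -0.14] [-0.    0.25 -0.  ]
2 / 33 [ 0.07  0.77 -0.14] [-0.    0.25 -0.  ]
3 / 33 [ 0.07  0.77 -0.13] [-0.    0.25 -0.  ]
4 / 33 [ 0.08  0.77 -0.13] [-0.    0.25 -0.  ]
[ 1.350e+00  8.500e-02 -3.500e-01  1.000e-03 -1.136e+00  2.940e-01]
```

```bash
R='0 1 -0.25 0 0 0 -1'; true; python3 -m handwheel '0 1 -0.4 0 0 0 -1; 0 1 -0.4 0 0 0 -1; 0 1 -0.4 0 0 0 -1; 0 1 -0.4 0 0 0 -1; 0 1 -0.4 0 0 0 -1' && python3 -m handwheel '0 1 -0.3 0 0 0 -1; 0 1 -0.3 0 0 0 -1; 0 1 -0.3 0 0 0 -1; 0 1 -0.3 0 0 0 -1; 0 1 -0.3 0 0 0 -1' && python3 -m handwheel '0 1 -0.2 0 0 0 -1; 0 1 -0.2 0 0 0 -1; 0 1 -0.2 0 0 0 -1; 0 1 -0.2 0 0 0 -1; 0 1 -0.2 0 0 0 -1'; python3 g.py .42 -.08 .2 40
```

```text
time_s: 2.05
ee_pos: [0.3389, 0.3162, 0.2435]
ee_rot: [0.025, 0.707, 0.028, -0.706]
contact_force: [0.7, -0.3, 0.5]
opening: 0.009
time_s: 2.47
ee_pos: [0.3779, 0.2137, 0.2445]
ee_rot: [0.025, 0.708, 0.029, -0.705]
contact_force: [-0.5, 0.1, -0.5]
opening: 0.005
time_s: 2.88
ee_pos: [0.4064, 0.1104, 0.2454]
ee_rot: [0.024, 0.709, 0.03, -0.704]
contact_force: [-0.3, -0.1, 0.8]
opening: 0.009
t 2.88 pos [0.4064 0.1104 0.2454] err world mm [  13.6 -190.4  -45.4] rot deg [-0.9 49.6  0.1] F [-0.3 -0.1  0.8]
0 / 13 [0.17 0.74 0.01] [-0.01  0.64  0.  ]
1 / 13 [0.17 0.74 0.02] [-0.01  0.64  0.  ]
2 / 13 [0.17 0.74 0.03] [-0.01  0.64  0.  ]
3 / 13 [0.16 0.74 0.04] [-0.01  0.64  0.  ]
4 / 13 [0.16 0.74 0.05] [-0.01  0.64  0.  ]
[ 0.736 -0.084 -0.51  -0.003 -1.134  0.912]
```

```bash
python3 -m handwheel '0 1 0 0 0.6 0 -1; 0 1 0 0 0.6 0 -1; 0 1 0 0 0.6 0 -1; 0 1 0 0 0.6 0 -1; 0 1 0 0 0.6 0 -1';python3 g.py .42 -.08 .2 40
```

```text
time_s: 3.3
ee_pos: [0.4177, 0.0075, 0.246]
ee_rot: [0.018, 0.814, 0.033, -0.579]
contact_force: [0.4, -0.2, 0.5]
opening: 0.003
t 3.3 pos [0.4177 0.0075 0.246 ] err world mm [  2.3 -87.5 -46. ] rot deg [-1.  30.9 -0. ] F [ 0.4 -0.2  0.5]
0 / 6 [0.34 0.73 0.16] [-0.03  0.86 -0.  ]
1 / 6 [0.33 0.73 0.19] [-0.03  0.86 -0.  ]
2 / 6 [0.31 0.73 0.22] [-0.03  0.86 -0.  ]
3 / 6 [0.29 0.73 0.25] [-0.03  0.86 -0.  ]
4 / 6 [0.27 0.73 0.28] [-0.03  0.86 -0.  ]
[ 0.655 -0.328 -0.827  0.243 -0.8    0.843]
```

```bash
cat > tgt.py <<'E'
from g import *
# args: d (tip insertion, m), below (gap from underside to finger axis), t, pitch
d,b,t,deg=map(float,sys.argv[1:5])
R0=ori(deg)
tip=W(p,lip(t,0,d,-.012-b))[0]
go(tip-R0.apply([.017,0,0]),R0); print(st()[2]['q'].round(3), 'target',(tip-R0.apply([.017,0,0])).round(4))
E
python3 tgt.py -.025 .022 .019 40
```

```text
t 3.3 pos [0.4177 0.0075 0.246 ] err world mm [  26.   -70.6 -113.3] rot deg [-1.  30.9 -0. ] F [ 0.4 -0.2  0.5]
0 / 8 [0.71 0.46 0.11] [-0.02  0.64 -0.  ]
1 / 8 [0.7  0.46 0.16] [-0.02  0.64 -0.  ]
2 / 8 [0.69 0.46 0.2 ] [-0.02  0.64 -0.  ]
3 / 8 [0.67 0.46 0.25] [-0.02  0.64 -0.  ]
4 / 8 [0.65 0.46 0.3 ] [-0.02  0.64 -0.  ]
[ 0.655 -0.328 -0.827  0.243 -0.8    0.843] target [ 0.4437 -0.0631  0.1327]
```

```bash
python3 -m handwheel '0.3 0.8 0.2 0 0.6 0 -1; 0.3 0.8 0.2 0 0.6 0 -1; 0.4 0.7 0.3 0 0.6 0 -1; 0.4 0.7 0.3 0 0.6 0 -1; 0.4 0.5 0.4 0 0.6 0 -1'; python3 tgt.py -.025 .022 .019 40
```

```text
time_s: 3.72
ee_pos: [0.4374, -0.0843, 0.2391]
ee_rot: [0.001, 0.893, 0.059, -0.447]
contact_force: [0.3, 0.3, -1.4]
opening: -0.001
t 3.72 pos [ 0.4374 -0.0843  0.2391] err world mm [   6.3   21.2 -106.4] rot deg [-1.3 13.   2.8] F [ 0.3  0.3 -1.4]
0 / 7 [ 0.65 -0.11  0.41] [-0.03  0.31  0.07]
1 / 7 [ 0.63 -0.11  0.43] [-0.03  0.31  0.07]
2 / 7 [ 0.62 -0.12  0.45] [-0.03  0.31  0.07]
3 / 7 [ 0.6  -0.12  0.47] [-0.03  0.31  0.07]
4 / 7 [ 0.59 -0.13  0.49] [-0.03  0.31  0.07]
[ 0.314 -0.399 -1.015  0.271 -0.323  1.117] target [ 0.4437 -0.0631  0.1327]
```

```bash
cat > kin.py <<'E'
from g import *
def Rz(a):return R.from_euler('z',a).as_matrix()
def Ry(a):return R.from_euler('y',a).as_matrix()
def Rx(a):return R.from_euler('x',a).as_matrix()
def fk(k,q):
    h,a0,L1,e,L2,T,off,lz,o5=k[:9]
    M=Rz(q[0]); X=M@np.array([a0,off,h])
    M=M@Ry(q[1]); X=X+M@np.array([e,0,L1])
    M=M@Ry(-q[2]); X=X+M@np.array([L2,0,lz])
    M=M@Rx(k[9]*q[3])@Ry(-q[4]); X=X+M@np.array([T,0,0])
    M=M@Rx(k[10]*q[5])
    return X,M
D=[([1.488,.3594,.011,-.0004,-1.224,-.288],[.2446,.6291,.2436],None),
([1.350,.085,-.350,.001,-1.136,.294],[.2908,.418,.2421],[0.026,0.707,0.026,-0.706]),
([0.736,-0.084,-0.51,-0.003,-1.134,0.912],[.4064,.1104,.2454],[0.024,0.709,0.03,-0.704]),
([.655,-.328,-.827,.243,-.8,.843],[.4177,.0075,.246],[0.018,0.814,0.033,-0.579]),
([.314,-.399,-1.015,.271,-.323,1.117],[.4374,-.0843,.2391],[0.001,0.893,0.059,-0.447])]
def res(k,s=(1,1)):
    o=[]
    for q,x,_ in D:
        o.append(fk(np.r_[k,s],q)[0]-x)
    return np.concatenate(o+[.003*(k-k0)])
k0=np.array([.3,.0,.4,.05,.4,.2,-.19,0,0])
E
python3 - <<'E'
from kin import *
for s4 in(1,-1):
    for s6 in(1,-1):
        f=least_squares(res,k0,kwargs=dict(s=(s4,s6)))
        K=np.r_[f.x,s4,s6]
        Ms=[fk(K,q)[1].T@R.from_quat(r,scalar_first=True).as_matrix() for q,x,r in D if r]
        print(s4,s6,f.x.round(4),'pos mm',np.abs(f.fun[:15]*1000).max().round(1),[np.degrees((R.from_matrix(Ms[0]).inv()*R.from_matrix(m)).magnitude()).round(1) for m in Ms]); print(Ms[0].round(2).tolist())
E
```

```text
1 1 [-0.8692  0.8828  0.5999 -0.0997 -0.555   0.0696 -0.2113  0.4067  0.    ] pos mm 41.1 [np.float64(0.0), np.float64(70.7), np.float64(84.4), np.float64(124.0)]
[[1.0, -0.0, 0.0], [-0.0, -0.56, 0.83], [0.0, -0.83, -0.56]]
1 -1 [-0.8692  0.8828  0.5999 -0.0997 -0.555   0.0696 -0.2113  0.4067  0.    ] pos mm 41.1 [np.float64(0.0), np.float64(0.4), np.float64(27.8), np.float64(31.0)]
[[1.0, -0.0, 0.0], [-0.0, -0.0, 1.0], [-0.0, -1.0, -0.0]]
-1 1 [ 0.2958  0.0484  0.5737  0.0308  0.4073  0.3934 -0.1876 -0.0564  0.    ] pos mm 13.3 [np.float64(0.0), np.float64(70.8), np.float64(62.9), np.float64(94.3)]
[[1.0, 0.0, 0.0], [-0.0, -0.55, 0.83], [0.0, -0.83, -0.55]]
-1 -1 [ 0.2958  0.0484  0.5737  0.0308  0.4073  0.3934 -0.1876 -0.0564  0.    ] pos mm 13.3 [np.float64(0.0), np.float64(0.1), np.float64(0.0), np.float64(0.1)]
[[1.0, 0.0, 0.0], [-0.0, 0.0, 1.0], [0.0, -1.0, 0.0]]
```

```bash
cat > kin2.py <<'E'
from kin import *
def fk2(k,q):
    h,L1,e,L2,T,off,oz,ow=k
    M=Rz(q[0]); X=M@np.array([0,off,h])
    M=M@Ry(q[1]); X=X+M@np.array([e,0,L1])
    M=M@Ry(-q[2]); X=X+M@np.array([L2,0,0])
    M=M@Rx(-q[3]); M=M@Ry(-q[4]); X=X+M@np.array([T,ow,oz])
    M=M@Rx(-q[5]); return X,M@np.array([[1,0,0],[0,0,1],[0,-1,0.]])
kk0=np.array([.3,.5,.03,.45,.25,-.0,0,-.19])
def res2(k): return np.concatenate([fk2(k,q)[0]-x for q,x,_ in D]+[.0005*(k-kk0)])
f2=least_squares(res2,kk0);K=f2.x
lo=np.array([-3.07,-1.43,-1.0,-3.03,-3.05,-3.03]);hi=np.array([3.07,2.12,1.23,1.67,-.03,3.03])
def ik(x,Rt,q0):
    def r(q):
        X,M=fk2(K,q); return np.r_[(X-x)*10,(R.from_matrix(M).inv()*Rt).as_rotvec()]
    s=least_squares(r,np.clip(q0,lo+.01,hi-.01),bounds=(lo,hi)); return s.x,r(s.x)
E
python3 - <<'E'
from kin2 import *
print(K.round(4),(f2.fun[:15]*1000).round(1))
E
```

```text
[ 1.988e-01  6.024e-01 -1.800e-03  4.653e-01  3.610e-01  2.400e-03
  3.000e-04 -1.943e-01] [ 0.   0.  -0.1  0.   0.   0.3 -0.1  0.  -0.2  0.   0.1 -0.  -0.  -0.1
  0. ]
```

```bash
cat > scan.py <<'E'
from kin2 import *
def ori2(deg,yw,roll=0):  # roll about tool x
    return R.from_euler('z',np.radians(yw))*ori(deg)*R.from_euler('x',np.radians(roll))
if __name__=='__main__':
  q0=st()[2]['q']
  for deg in (40,45,50,55,60):
    for yw in (-40,-20,0,20,40):
      row=[]
      for d,b,t in ((-.025,.022,.019),(.022,.012,.019),(.022,.01,.11)):
        Rt=ori2(deg,yw); tip=W(p,lip(t,0,d,-.012-b))[0]; best=9
        for s in range(4):
            q,r=ik(tip-Rt.apply([.017,0,0]),Rt,q0+np.random.default_rng(s).normal(0,.4*(s>0),6))
            if np.linalg.norm(r)<best: best=np.linalg.norm(r);bq=q
        row.append((round(best,3),bq.round(2).tolist()))
      if max(x[0] for x in row)<.05: print(deg,yw,row)
      else: print(deg,yw,[x[0] for x in row])
E
python3 scan.py
```

```text
40 -40 [np.float64(0.324), np.float64(0.333), np.float64(0.292)]
40 -20 [np.float64(0.119), np.float64(0.128), np.float64(0.183)]
40 0 [np.float64(0.003), np.float64(0.047), np.float64(0.054)]
40 20 [np.float64(0.117), np.float64(0.141), np.float64(0.022)]
40 40 [np.float64(0.26), np.float64(0.272), np.float64(0.164)]
45 -40 [np.float64(0.328), np.float64(0.322), np.float64(0.223)]
45 -20 [np.float64(0.162), np.float64(0.137), np.float64(0.242)]
45 0 [np.float64(0.06), np.float64(0.017), np.float64(0.106)]
45 20 [np.float64(0.035), np.float64(0.058), np.float64(0.0)]
45 40 [np.float64(0.181), np.float64(0.192), np.float64(0.087)]
50 -40 [np.float64(0.354), np.float64(0.334), np.float64(0.151)]
50 -20 [np.float64(0.231), np.float64(0.191), np.float64(0.219)]
50 0 [np.float64(0.117), np.float64(0.08), np.float64(0.103)]
50 20 [(np.float64(0.0), [-0.16, -0.05, -0.67, -0.85, -0.5, 2.84]), (np.float64(0.0), [-0.16, 0.06, -0.61, -0.93, -0.47, 2.93]), (np.float64(0.0), [-0.01, 0.01, -0.53, -0.66, -0.48, 2.53])]
50 40 [np.float64(0.102), np.float64(0.113), np.float64(0.01)]
55 -40 [np.float6
[... 418 characters left out ...]
0.77, 3.03]), (np.float64(0.034), [-0.17, 0.14, -0.49, -0.74, -0.72, 3.03]), (np.float64(0.0), [-0.14, 0.12, -0.35, -0.67, -0.83, 2.89])]
60 -40 [np.float64(0.204), np.float64(0.186), np.float64(0.0)]
60 -20 [np.float64(0.206), np.float64(0.198), np.float64(0.043)]
60 0 [np.float64(0.091), np.float64(0.082), np.float64(0.0)]
60 20 [(np.float64(0.0), [0.13, -0.08, -0.76, -0.39, -0.41, 2.2]), (np.float64(0.0), [0.1, 0.04, -0.69, -0.46, -0.38, 2.29]), (np.float64(0.0), [0.13, 0.02, -0.56, -0.31, -0.51, 2.11])]
60 40 [(np.float64(0.0), [-0.12, 0.04, -0.55, -0.62, -0.74, 2.89]), (np.float64(0.0), [-0.11, 0.13, -0.5, -0.65, -0.7, 2.92]), (np.float64(0.0), [-0.05, 0.11, -0.36, -0.54, -0.81, 2.73])]
```

```bash
cat > scan2.py <<'E'
from kin2 import *
n=np.array([s40,0,c40])
def ori3(al,tilt,roll=0):
    # tilt: extra steepening about tool-y (deg); al: rotation about opening dir
    return yaw*R.from_rotvec(np.radians(al)*n)*(yaw.inv()*ori(40+tilt))*R.from_euler('x',np.radians(roll))
def tcp(al,tilt,d,b,t,y,roll=0):
    Rt=ori3(al,tilt,roll); tip=W(p,lip(t,y,d,-.012-b))[0]; return tip-Rt.apply([.017,0,0]),Rt
if __name__=='__main__':
  rng=np.random.default_rng(0); Q=[st()[2]['q']]+[rng.uniform([-.8,-.5,-1,-1.5,-1.5,-3],[.8,.5,0,1.5,-.1,3]) for _ in range(7)]
  for al in (-60,-40,-20,0,20,40,60):
   for tilt in (0,7,15):
    for y in (-.08,0,.08):
     for roll in (0,180):
      row=[];ok=True;seeds=Q
      for d,b,t in ((.022,.011,.019),(.022,.01,.11),(-.025,.022,.019)):
        x,Rt=tcp(al,tilt,d,b,t,y,roll); best=9
        for s in seeds:
            q,r=ik(x,Rt,s)
            if np.linalg.norm(r)<best: best=np.linalg.norm(r);bq=q
            if best<.004: break
        if best>.01: ok=False;break
        seeds=[bq];row.append(bq)
      if ok: print(al,tilt,y,roll,' | '.join(str(b.round(2).tolist()) for b in row),flush=True)
E
time timeout 560 python3 scan2.py
```

```text
-60 15 0.08 0 [0.94, 0.49, -0.95, 0.9, -1.12, -0.74] | [0.85, 0.42, -0.81, 0.91, -1.23, -0.55] | [1.04, 0.42, -0.99, 0.79, -1.15, -0.73]
-60 15 0.08 180 [0.94, 0.49, -0.95, 0.9, -1.12, 2.4] | [0.85, 0.42, -0.81, 0.91, -1.23, 2.59] | [1.04, 0.42, -0.99, 0.79, -1.15, 2.41]
0 0 -0.08 180 [-0.55, 0.1, -0.64, -1.43, -0.48, 0.3] | [-0.18, -0.0, -0.58, -0.97, -0.25, -0.44] | [-0.56, -0.01, -0.69, -1.31, -0.5, 0.16]
20 0 -0.08 180 [-0.7, 0.27, -0.48, -1.23, -0.92, 0.24] | [-0.56, 0.18, -0.37, -1.14, -0.89, -0.05] | [-0.76, 0.2, -0.51, -1.18, -0.98, 0.22]
20 0 0 180 [-0.58, 0.2, -0.58, -1.32, -0.83, 0.25] | [-0.41, 0.1, -0.46, -1.18, -0.77, -0.1] | [-0.63, 0.11, -0.62, -1.26, -0.88, 0.2]
20 0 0.08 180 [-0.42, 0.14, -0.66, -1.43, -0.72, 0.24] | [-0.2, 0.03, -0.53, -1.22, -0.61, -0.2] | [-0.44, 0.02, -0.71, -1.34, -0.74, 0.14]
20 7 -0.08 180 [-0.57, 0.23, -0.45, -1.07, -0.85, 0.0] | [-0.45, 0.16, -0.34, -0.96, -0.85, -0.27] | [-0.63, 0.15, -0.49, -1.03, -0.9, -0.01]
20 7 0 180 [-0.42, 0.15, -0.55, -1.14, -0.73, -0.05] | [-0.27, 0.08, -0.43, -0.97, -0.71, -0.38] | [-0.45, 0.05, -0.59, -1.08, -0.
[... 3121 characters left out ...]
 0.16] | [-0.53, 0.53, -0.04, -1.06, -1.57, -0.03] | [-0.63, 0.54, -0.22, -1.01, -1.53, 0.17]
60 7 0.08 180 [-0.49, 0.55, -0.26, -1.11, -1.42, 0.17] | [-0.43, 0.47, -0.14, -1.12, -1.47, -0.03] | [-0.53, 0.48, -0.33, -1.08, -1.44, 0.18]
60 15 -0.08 180 [-0.6, 0.62, -0.01, -0.89, -1.57, 0.05] | [-0.55, 0.58, 0.13, -0.92, -1.65, -0.11] | [-0.64, 0.57, -0.07, -0.86, -1.6, 0.08]
60 15 0 180 [-0.51, 0.56, -0.13, -0.94, -1.48, 0.06] | [-0.46, 0.51, 0.01, -0.96, -1.56, -0.12] | [-0.55, 0.5, -0.19, -0.92, -1.51, 0.07]
60 15 0.08 180 [-0.41, 0.51, -0.23, -1.01, -1.39, 0.05] | [-0.36, 0.45, -0.09, -1.01, -1.46, -0.14] | [-0.44, 0.44, -0.29, -0.99, -1.41, 0.06]
real	0m51.095s
user	0m51.335s
sys	0m0.162s
```

```bash
cat > path.py <<'E'
from scan2 import *
def corners(x,M):
    L=[[a,b,c] for a in(-.049,-.2) for b in(-.0965,.0965) for c in(-.039,.039)]
    return x+np.array(L)@M.T
def rows(qa,qb,N):
    """joint interpolation, suggested tool-frame rows"""
    prev=fk2(K,qa)
    for i in range(1,N+1):
        q=qa+(qb-qa)*i/N; x,M=fk2(K,q)
        d=prev[1].T@(x-prev[0])/.02; r=np.degrees(R.from_matrix(prev[1].T@M).as_rotvec())/6
        c=corners(x,M)
        print(i,d.round(2),r.round(2),'tcp',x.round(3),'bodymin',c[c[:,2].argmin()].round(2)); prev=(x,M)
E
python3 - <<'E'
from path import *
q=st()[2]['q']
for al,tilt in((40,0),(40,7),(30,5)):
  for d,b in((.022,.011),(-.06,.03)):
    x,Rt=tcp(al,tilt,d,b,.019,0,180)
    qb,r=ik(x,Rt,[-.66,.4,-.4,-1.2,-1.2,.25]);print(al,tilt,qb.round(3),np.abs(r).max(),x.round(3),Rt.as_matrix()[:,0].round(2));print(corners(x,Rt.as_matrix()).round(2).tolist())
x,Rt=tcp(40,4,-.06,.03,.019,0,180);qb,r=ik(x,Rt,[-.66,.4,-.4,-1.2,-1.2,.25])
rows(q,qb,26)
E
```

```text
40 0 [-0.659  0.423 -0.392 -1.195 -1.21   0.254] 1.9383730731625803e-10 [ 0.491 -0.07   0.108] [ 0.53  0.69 -0.49]
[[0.49, -0.18, 0.06], [0.54, -0.17, 0.12], [0.39, -0.04, 0.14], [0.44, -0.03, 0.2], [0.41, -0.28, 0.14], [0.46, -0.28, 0.2], [0.31, -0.14, 0.22], [0.36, -0.14, 0.28]]
40 0 [-0.758  0.302 -0.471 -1.121 -1.29   0.242] 2.493918266344153e-10 [ 0.416 -0.077  0.147] [ 0.53  0.69 -0.49]
[[0.42, -0.18, 0.1], [0.47, -0.18, 0.16], [0.31, -0.04, 0.18], [0.36, -0.04, 0.24], [0.34, -0.29, 0.18], [0.39, -0.28, 0.23], [0.23, -0.15, 0.25], [0.28, -0.14, 0.31]]
40 7 [-0.568  0.375 -0.36  -1.089 -1.162  0.097] 3.4354255551427562e-12 [ 0.492 -0.07   0.11 ] [ 0.45  0.68 -0.58]
[[0.5, -0.18, 0.07], [0.55, -0.17, 0.13], [0.39, -0.04, 0.15], [0.44, -0.03, 0.21], [0.43, -0.28, 0.16], [0.48, -0.27, 0.21], [0.32, -0.14, 0.24], [0.38, -0.13, 0.29]]
40 7 [-0.658  0.25  -0.441 -1.028 -1.243  0.091] 2.220446049250313e-15 [ 0.417 -0.076  0.148] [ 0.45  0.68 -0.58]
[[0.42, -0.18, 0.11], [0.48, -0.17, 0.16], [0.31, -0.05, 0.19], [0.37, -0.03, 0.24], [0.35, -0.29, 0.2], [0.41, -0.28, 0.25], [0.25, -0.15,
[... 2383 characters left out ...]
8 -0.18  0.12]
20 [ 0.15 -0.27  0.51] [ 0.94 -0.53 -0.03] tcp [ 0.33  -0.081  0.106] bodymin [ 0.38 -0.18  0.12]
21 [ 0.12 -0.33  0.55] [ 0.91 -0.56 -0.03] tcp [ 0.341 -0.075  0.11 ] bodymin [ 0.39 -0.18  0.11]
22 [ 0.08 -0.38  0.6 ] [ 0.88 -0.58 -0.02] tcp [ 0.354 -0.071  0.115] bodymin [ 0.39 -0.18  0.11]
23 [ 0.05 -0.43  0.66] [ 0.85 -0.6  -0.02] tcp [ 0.368 -0.069  0.122] bodymin [ 0.4  -0.18  0.11]
24 [ 0.01 -0.47  0.72] [ 0.82 -0.62 -0.01] tcp [ 0.383 -0.069  0.129] bodymin [ 0.4  -0.18  0.1 ]
25 [-0.03 -0.5   0.78] [ 0.79 -0.64 -0.  ] tcp [ 0.4   -0.072  0.138] bodymin [ 0.41 -0.18  0.1 ]
26 [-0.07 -0.52  0.85] [ 0.76 -0.65  0.01] tcp [ 0.417 -0.076  0.147] bodymin [ 0.42 -0.18  0.11]
```

```bash
python3 - <<'E'
from h import *
a=optics.capture('scene');b=optics.capture('top')
cv2.imwrite('pics/s1.png',a[:,:,::-1]);cv2.imwrite('pics/t1.png',b[:,:,::-1])
cv2.imwrite('pics/st1.png',cv2.resize(np.vstack([a[80:280,140:420],b[130:330,230:510]])[:,:,::-1],None,fx=1.45*1.0,fy=1.45))
E
```

```text
(no output)
```

View pics/st1.png

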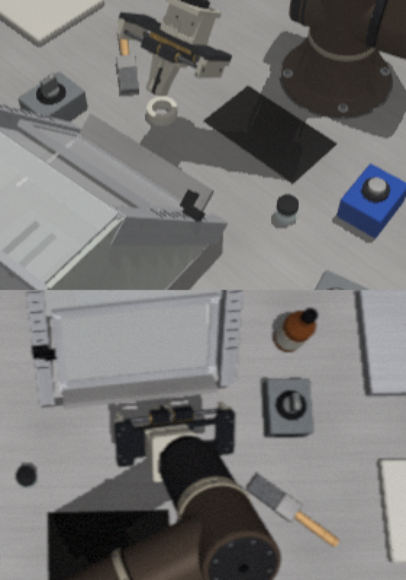

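```bash
cat > scan3.py <<'E'
from path import *
q0=st()[2]['q']; Q=[q0,np.array([-.4,.15,-.6,-1.2,-.7,.2]),np.array([-.4,.15,-.6,-1.2,-.7,1.5]),np.array([-.2,.1,-.5,-.9,-.7,2])]
out=[]
for al in (0,10,15,20,25,30):
 for tilt in (0,5,10):
  for y in (0,.05,.09):
   for roll in (90,180):
    hb=.0095 if roll==180 else .021
    for s in Q:
      row=[];ok=True
      for d,b,t in ((.016,hb+.002,.019),(.016,hb,.065),(.016,hb,.11),(-.03,hb+.012,.019)):
        x,Rt=tcp(al,tilt,d,b,t,y,roll); q,r=ik(x,Rt,s)
        if np.linalg.norm(r)>.008: ok=False;break
        s=q;row.append(q)
        if t==.019 and d>0:
            c=corners(x,Rt.as_matrix()); o=W(p,lip(t,0))[0]; dd=(yaw.inv().apply(c-o))@np.array([c40,0,-s40]); cl=dd.max();zm=c[:,2].min()
      if ok and cl<-.008 and zm>.03:
        out.append((np.abs(row[0]-q0).max(),al,tilt,y,roll,round(cl,3),round(zm,3),[b.round(2).tolist() for b in row]));break
out.sort(key=lambda o:o[0])
for o in out[:14]: print(o)
print(len(out))
E
timeout 570 python3 scan3.py
```

```text
(np.float64(1.235231360538648), 10, 10, 0, 90, np.float64(-0.025), np.float64(0.078), [[-0.14, 0.03, -0.66, -0.97, -0.39, 1.15], [-0.01, -0.01, -0.64, -0.76, -0.35, 0.84], [0.06, -0.03, -0.62, -0.59, -0.34, 0.62], [-0.1, -0.09, -0.73, -0.85, -0.39, 1.0]])
(np.float64(1.2659065385807375), 15, 10, 0.09, 90, np.float64(-0.021), np.float64(0.075), [[0.07, 0.0, -0.7, -1.0, -0.33, 1.04], [0.21, -0.04, -0.7, -0.74, -0.27, 0.67], [0.28, -0.06, -0.68, -0.54, -0.26, 0.43], [0.26, -0.15, -0.84, -0.74, -0.22, 0.64]])
(np.float64(1.3018484841193154), 15, 10, 0.05, 90, np.float64(-0.021), np.float64(0.075), [[-0.11, 0.03, -0.66, -1.03, -0.45, 1.2], [0.01, -0.01, -0.62, -0.86, -0.42, 0.93], [0.08, -0.03, -0.59, -0.71, -0.41, 0.72], [-0.07, -0.09, -0.73, -0.93, -0.45, 1.05]])
(np.float64(1.304682641250134), 15, 10, 0, 90, np.float64(-0.021), np.float64(0.075), [[-0.28, 0.08, -0.6, -1.04, -0.56, 1.32], [-0.18, 0.04, -0.56, -0.91, -0.55, 1.1], [-0.11, 0.02, -0.51, -0.8, -0.55, 0.93], [-0.29, -0.03, -0.66, -0.97, -0.6, 1.25]])
(np.float64(1.3280691498327948), 20, 10, 0, 90, np.float64(-0.016), np.float
[... 1796 characters left out ...]
(0.054), [[-0.57, 0.27, -0.48, -1.16, -0.99, 1.7], [-0.51, 0.22, -0.43, -1.12, -0.99, 1.56], [-0.45, 0.19, -0.37, -1.08, -0.99, 1.43], [-0.62, 0.2, -0.53, -1.12, -1.03, 1.68]])
(np.float64(1.4453779193573102), 10, 5, 0.05, 180, np.float64(-0.029), np.float64(0.111), [[-0.1, -0.0, -0.69, -1.18, -0.34, -0.25], [0.13, -0.05, -0.7, -0.84, -0.2, -0.75], [0.32, -0.08, -0.82, -0.33, -0.03, -1.39], [0.06, -0.15, -0.79, -0.94, -0.24, -0.61]])
(np.float64(1.449411883807478), 10, 5, 0, 180, np.float64(-0.029), np.float64(0.111), [[-0.29, 0.04, -0.64, -1.18, -0.47, -0.12], [-0.14, -0.0, -0.61, -0.99, -0.4, -0.43], [-0.03, -0.03, -0.58, -0.81, -0.36, -0.69], [-0.28, -0.07, -0.7, -1.07, -0.49, -0.25]])
58
```

```bash
cat > plan.py <<'E'
from path import *
A,TL,Y,RO,HB=20,10,0,90,.021
qs=np.array([-.37,.13,-.56,-1.06,-.71,1.43])
def pose(d,b,t): return tcp(A,TL,d,b,t,Y,RO)
E
python3 - <<'E'
from plan import *
q=st()[2]['q']
x,Rt=pose(-.045,HB+.018,.019); qb,r=ik(x,Rt,qs); print(qb.round(3),x.round(3),np.abs(r).max())
rows(q,qb,20)
E
```

```text
[-0.422  0.007 -0.619 -0.994 -0.774  1.381] [ 0.421 -0.071  0.134] 1.9421131369767863e-12
1 [0.16 0.7  0.66] [ 0.73 -0.26  0.12] tcp [ 0.428 -0.101  0.225] bodymin [ 0.37 -0.2   0.23]
2 [0.17 0.64 0.64] [ 0.73 -0.25  0.09] tcp [ 0.42  -0.113  0.214] bodymin [ 0.36 -0.21  0.22]
3 [0.18 0.57 0.62] [ 0.73 -0.24  0.07] tcp [ 0.411 -0.123  0.203] bodymin [ 0.34 -0.21  0.21]
4 [0.19 0.5  0.59] [ 0.73 -0.23  0.04] tcp [ 0.402 -0.13   0.192] bodymin [ 0.33 -0.22  0.2 ]
5 [0.2  0.43 0.56] [ 0.73 -0.22  0.01] tcp [ 0.393 -0.136  0.182] bodymin [ 0.31 -0.22  0.19]
6 [0.21 0.36 0.53] [ 0.72 -0.22 -0.01] tcp [ 0.385 -0.139  0.172] bodymin [ 0.3  -0.22  0.17]
7 [0.22 0.29 0.49] [ 0.72 -0.21 -0.04] tcp [ 0.377 -0.14   0.163] bodymin [ 0.29 -0.21  0.16]
8 [0.23 0.21 0.46] [ 0.72 -0.2  -0.07] tcp [ 0.37  -0.139  0.154] bodymin [ 0.28 -0.21  0.15]
9 [0.24 0.14 0.42] [ 0.71 -0.19 -0.1 ] tcp [ 0.364 -0.137  0.146] bodymin [ 0.27 -0.2   0.15]
10 [0.24 0.06 0.38] [ 0.7  -0.18 -0.13] tcp [ 0.36  -0.133  0.139] bodymin [ 0.26 -0.19  0.14]
11 [ 0.25 -0.02  0.34] [ 0.7  -0.17 -0.16] tcp [ 0.357 -0.127  0.134]
[... 210 characters left out ...]
5 -0.15  0.12]
14 [ 0.26 -0.26  0.2 ] [ 0.67 -0.13 -0.25] tcp [ 0.36  -0.107  0.122] bodymin [ 0.25 -0.14  0.11]
15 [ 0.27 -0.34  0.16] [ 0.65 -0.12 -0.28] tcp [ 0.365 -0.099  0.121] bodymin [ 0.25 -0.13  0.11]
16 [ 0.27 -0.42  0.11] [ 0.64 -0.11 -0.32] tcp [ 0.372 -0.092  0.121] bodymin [ 0.3  -0.18  0.11]
17 [ 0.27 -0.51  0.06] [ 0.62 -0.1  -0.35] tcp [ 0.382 -0.085  0.122] bodymin [ 0.3  -0.17  0.1 ]
18 [ 0.27 -0.59  0.01] [ 0.61 -0.09 -0.38] tcp [ 0.393 -0.079  0.125] bodymin [ 0.31 -0.16  0.1 ]
19 [ 0.26 -0.68 -0.04] [ 0.59 -0.08 -0.4 ] tcp [ 0.406 -0.074  0.129] bodymin [ 0.32 -0.15  0.1 ]
20 [ 0.26 -0.76 -0.09] [ 0.57 -0.07 -0.43] tcp [ 0.421 -0.071  0.134] bodymin [ 0.33 -0.14  0.1 ]
```

```bash
python3 -m handwheel '0.16 0.7 0.66 0.73 -0.26 0.12 -1; 0.17 0.64 0.64 0.73 -0.25 0.1 -1; 0.18 0.57 0.62 0.73 -0.24 0.07 -1; 0.19 0.5 0.6 0.73 -0.23 0.04 -1; 0.2 0.43 0.56 0.73 -0.22 0 -1' && python3 - <<'E'
from plan import *
q=st()[2]['q'];print(q.round(3))
x,Rt=pose(-.045,HB+.018,.019); qb,r=ik(x,Rt,qs)
rows(q,qb,15)
E
```

```text
time_s: 4.23
ee_pos: [0.3916, -0.1368, 0.1831]
ee_rot: [-0.165, 0.846, -0.05, -0.505]
contact_force: [-0.2, -1.1, -0.2]
opening: 0.006
[ 0.121 -0.3   -0.915 -0.055 -0.442  1.177]
1 [0.22 0.35 0.52] [ 0.71 -0.22 -0.02] tcp [ 0.383 -0.14   0.173] bodymin [ 0.3  -0.22  0.17]
2 [0.23 0.28 0.48] [ 0.71 -0.21 -0.04] tcp [ 0.375 -0.141  0.163] bodymin [ 0.29 -0.21  0.16]
3 [0.23 0.2  0.45] [ 0.7  -0.2  -0.07] tcp [ 0.369 -0.14   0.155] bodymin [ 0.28 -0.21  0.15]
4 [0.24 0.13 0.41] [ 0.7  -0.19 -0.1 ] tcp [ 0.363 -0.137  0.147] bodymin [ 0.27 -0.2   0.15]
5 [0.25 0.05 0.37] [ 0.69 -0.18 -0.13] tcp [ 0.359 -0.133  0.14 ] bodymin [ 0.26 -0.19  0.14]
6 [ 0.26 -0.02  0.33] [ 0.69 -0.17 -0.16] tcp [ 0.357 -0.127  0.134] bodymin [ 0.25 -0.18  0.13]
7 [ 0.26 -0.1   0.29] [ 0.68 -0.16 -0.19] tcp [ 0.356 -0.121  0.129] bodymin [ 0.25 -0.17  0.12]
8 [ 0.27 -0.18  0.24] [ 0.67 -0.15 -0.22] tcp [ 0.357 -0.114  0.126] bodymin [ 0.25 -0.15  0.12]
9 [ 0.27 -0.26  0.2 ] [ 0.66 -0.14 -0.25] tcp [ 0.36  -0.106  0.123] bodymin [ 0.25 -0.14  0.11]
10 [ 0.27 -0.34  0.15] [ 0.64 -0.12 -0.28] tcp [ 0.365 -0.099  0.122] bodymin [ 0.25 -0.13  0.11]
11 [ 0.27 -0.42  0.11] [ 0.63 -0.11 -0.31] tcp [ 0.372 -0.092  0.122] bodymin [ 0.3  -0.18  0.11]
12 [ 0.27 -0.5   0.06] [ 0.62 -0.1  -0.34] tcp [ 0.382 -0.085  0.123] bodymin [ 0.3  -0.17  0.1 ]
13 [ 0.27 -0.59  0.01] [ 0.6  -0.09 -0.37] tcp [ 0.393 -0.079  0.125] bodymin [ 0.31 -0.16  0.1 ]
14 [ 0.27 -0.67 -0.04] [ 0.58 -0.08 -0.4 ] tcp [ 0.406 -0.074  0.129] bodymin [ 0.32 -0.15  0.1 ]
15 [ 0.26 -0.75 -0.09] [ 0.56 -0.07 -0.43] tcp [ 0.421 -0.071  0.134] bodymin [ 0.33 -0.14  0.1 ]
```

Tracking matches the fitted kinematics exactly.

```bash
python3 -m handwheel '0.22 0.35 0.52 0.71 -0.22 -0.02 -1; 0.23 0.28 0.48 0.71 -0.21 -0.04 -1; 0.23 0.2 0.45 0.7 -0.2 -0.07 -1; 0.24 0.13 0.41 0.7 -0.19 -0.1 -1; 0.25 0.05 0.37 0.69 -0.18 -0.13 -1' && python3 -m handwheel '0.26 -0.02 0.33 0.69 -0.17 -0.16 -1; 0.26 -0.1 0.29 0.68 -0.16 -0.19 -1; 0.27 -0.18 0.24 0.67 -0.15 -0.22 -1; 0.27 -0.26 0.2 0.66 -0.14 -0.25 -1; 0.27 -0.34 0.15 0.64 -0.12 -0.28 -1' && python3 -m handwheel '0.27 -0.42 0.11 0.63 -0.11 -0.31 -1; 0.27 -0.5 0.06 0.62 -0.1 -0.34 -1; 0.27 -0.59 0 0.6 -0.09 -0.37 -1; 0.27 -0.67 -0.04 0.58 -0.08 -0.4 -1; 0.26 -0.75 -0.09 0.56 -0.07 -0.43 -1' && python3 - <<'E'
from plan import *
q=st()[2]['q'];print(q.round(3),(fk2(K,q)[0]-st()[0]).round(4))
go(*pose(-.045,HB+.018,.019))
go(*pose(.016,HB+.012,.019),n=2)
a=optics.capture('scene');b=optics.capture('top')
cv2.imwrite('pics/st2.png',cv2.resize(np.vstack([a[80:280,140:420],b[130:330,230:510]])[:,:,::-1],None,fx=1.45*1.0,fy=1.45))
E
```

```text
time_s: 4.65
ee_pos: [0.3581, -0.1299, 0.1402]
ee_rot: [-0.336, 0.77, -0.12, -0.528]
contact_force: [-0.5, -0.3, -1.1]
opening: 0.005
time_s: 5.07
ee_pos: [0.3649, -0.0922, 0.122]
ee_rot: [-0.506, 0.679, -0.154, -0.509]
contact_force: [-0.7, 0.5, 0.2]
opening: 0.007
time_s: 5.48
ee_pos: [0.4233, -0.0619, 0.1355]
ee_rot: [0.662, -0.585, 0.153, 0.443]
contact_force: [-0.3, 0.5, -0.3]
opening: 0.008
[-0.415  0.013 -0.618 -1.01  -0.785  1.338] [-0.001   0.0014 -0.0018]
t 5.48 pos [ 0.4233 -0.0619  0.1355] err world mm [-2.4 -9.  -1.5] rot deg [-3.   1.1  0.2] F [-0.3  0.5 -0.3]
0 / 1 [-0.19  0.17 -0.39] [-0.5   0.19  0.03]
t 5.48 pos [ 0.4233 -0.0619  0.1355] err world mm [ 48.   -4.5 -36.2] rot deg [-3.   1.1  0.2] F [-0.3  0.5 -0.3]
0 / 4 [ 0.64 -0.17 -0.36] [-0.12  0.05  0.01]
1 / 4 [ 0.64 -0.16 -0.36] [-0.12  0.05  0.01]
```

View pics/st2.png

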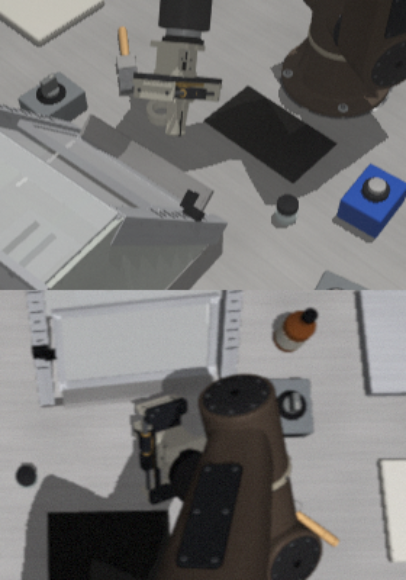

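```bash
python3 -m handwheel '0.64 -0.17 -0.36 -0.12 0.05 0 -1; 0.64 -0.16 -0.36 -0.12 0.05 0 -1; 0.64 -0.16 -0.36 -0.12 0.05 0 -1; 0.64 -0.16 -0.36 -0.12 0.05 0 -1; 0 0 0 0 0 0 -1' && python3 - <<'E'
from plan import *
q=st()[2]['q'];print(q.round(3))
go(*pose(.016,HB+.012,.019))
print(corners(st()[0],st()[1].as_matrix())[:,2].min())
a=optics.capture('scene');b=optics.capture('top')
cv2.imwrite('pics/st3.png',cv2.resize(np.vstack([a[80:280,140:420],b[130:330,230:510]])[:,:,::-1],None,fx=1.45*1.0,fy=1.45))
E
```

```text
time_s: 6.0
ee_pos: [0.47, -0.0679, 0.098]
ee_rot: [0.638, -0.611, 0.149, 0.444]
contact_force: [0.6, -0.2, -0.6]
opening: 0.004
[-0.385  0.144 -0.571 -1.074 -0.701  1.478]
t 6.0 pos [ 0.47   -0.0679  0.098 ] err world mm [1.3 1.5 1.3] rot deg [ 0.8 -0.2 -0.4] F [ 0.6 -0.2 -0.6]
0 / 1 [ 0.02 -0.1   0.06] [ 0.13 -0.03 -0.07]
0.0633748871888313
```

View pics/st3.png

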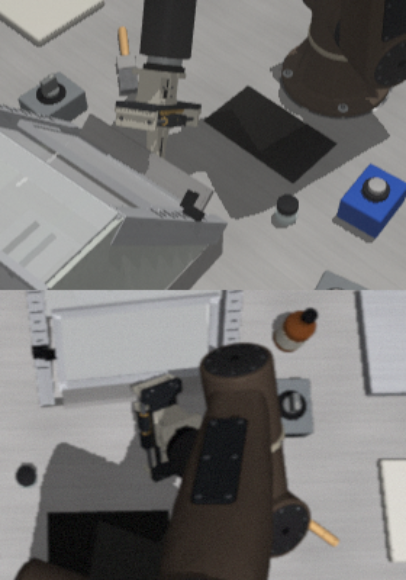

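```bash
cat > push.py <<'E'
from plan import *
u=yaw.apply(n)
x,r,o=st()
x0=pose(.016,HB,0.)[0]
print('u in tool',r.inv().apply(u).round(3),'t_equiv',((x-x0)@u).round(4),'lat mm',((x-x0-((x-x0)@u)*u)*1000).round(1),'F.u',(o['contact_force']@u).round(1),o['contact_force'].round(1),'rot',np.degrees((r.inv()*pose(.016,HB,0)[1]).as_rotvec()).round(1),o['q'].round(2),o['time_s'].round(2))
E
python3 push.py
```

```text
Traceback (most recent call last):
  File "push.py", line 5, in <module>
    print('u in tool',r.inv().apply(u).round(3),'t_equiv',((x-x0)@u).round(4),'lat mm',((x-x0-((x-x0)@u)*u)*1000).round(1),'F.u',(o['contact_force']@u).round(1),o['contact_force'].round(1),'rot',np.degrees((r.inv()*pose(.016,HB,0)[1]).as_rotvec()).round(1),o['q'].round(2),o['time_s'].round(2))
                                                                                                                                                                                                                                                                                 ^^^^^^^^^^^^^^^^^
AttributeError: 'float' object has no attribute 'round'
```

```bash
sed -i "s/o\['time_s'\].round(2)/round(o['time_s'],2)/" push.py; python3 push.py
```

```text
u in tool [-0.18  -0.984 -0.012] t_equiv 0.0051 lat mm [-1.3 -1.   1.1] F.u -0.2 [ 0.1  0.4 -0.4] rot [ 0.7 -0.1 -0.4] [-0.39  0.14 -0.57 -1.07 -0.7   1.48] 6.1
```

```bash
python3 -m handwheel '-0.05 -0.3 0 0 0 0 -1; -0.05 -0.3 0 0 0 0 -1; -0.05 -0.3 0 0 0 0 -1; 0 0 0 0 0 0 -1; 0 0 0 0 0 0 -1'; python3 push.py
```

```text
time_s: 6.52
ee_pos: [0.4753, -0.0647, 0.1145]
ee_rot: [0.636, -0.611, 0.149, 0.447]
contact_force: [-0.1, 0.2, -0.4]
opening: 0.005
u in tool [-0.186 -0.982 -0.017] t_equiv 0.0212 lat mm [-5.1  0.8  4.2] F.u -0.3 [-0.1  0.2 -0.4] rot [ 1.   0.  -0.7] [-0.35  0.11 -0.56 -1.03 -0.7   1.39] 6.52
```

```bash
python3 -m handwheel '0.2 -0.2 0 0 0 0 -1; 0.2 -0.2 0 0 0 0 -1; 0 0 0 0 0 0 -1; 0 0 0 0 0 0 -1; 0 0 0 0 0 0 -1'; python3 push.py
```

```text
time_s: 6.93
ee_pos: [0.4824, -0.0599, 0.1135]
ee_rot: [0.635, -0.611, 0.149, 0.449]
contact_force: [0.3, 0.2, -0.5]
opening: 0.003
u in tool [-0.189 -0.982 -0.018] t_equiv 0.0253 lat mm [-0.6  5.5  0.1] F.u -0.2 [ 0.3  0.2 -0.5] rot [ 1.1  0.1 -0.9] [-0.32  0.12 -0.55 -1.03 -0.69  1.38] 6.93
```

```bash
python3 -m handwheel '0 -0.3 0 0 0 0 -1; 0 -0.3 0 0 0 0 -1; 0 -0.3 0 0 0 0 -1; 0 0 0 0 0 0 -1; 0 0 0 0 0 0 -1'; python3 push.py; python3 - <<'E'
from plan import *
a=optics.capture('scene')
cv2.imwrite('pics/s4.png',cv2.resize(a[110:240,190:320][:,:,::-1],None,fx=4.5,fy=4.5,interpolation=cv2.INTER_CUBIC))
E
```

```text
time_s: 7.35
ee_pos: [0.4938, -0.0577, 0.1244]
ee_rot: [0.635, -0.61, 0.151, 0.45]
contact_force: [-0.9, -1.0, -1.4]
opening: -0.001
u in tool [-0.193 -0.981 -0.016] t_equiv 0.0411 lat mm [ 0.7  6.8 -1.1] F.u -1.7 [-0.9 -1.  -1.4] rot [ 0.9  0.1 -1.1] [-0.29  0.11 -0.53 -0.99 -0.68  1.31] 7.35
```

View pics/s4.png

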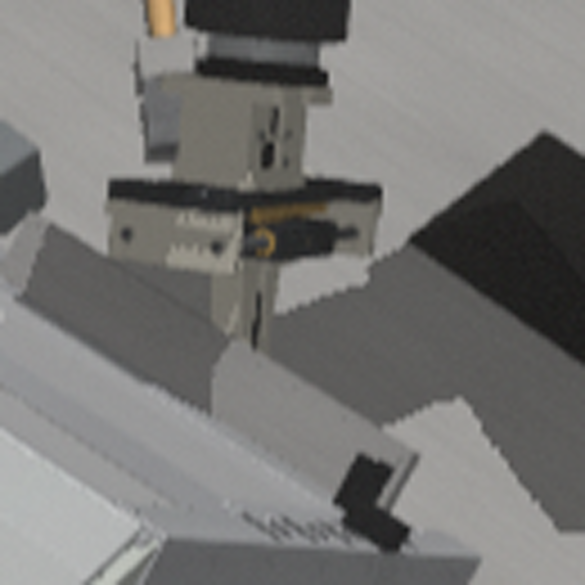

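```bash
python3 -m handwheel '-0.04 -0.3 0 0 0 0 -1; -0.04 -0.3 0 0 0 0 -1; -0.04 -0.3 0 0 0 0 -1; -0.04 -0.3 0 0 0 0 -1; -0.04 -0.3 0 0 0 0 -1'; python3 push.py
```

```text
time_s: 7.82
ee_pos: [0.5121, -0.0558, 0.1455]
ee_rot: [0.634, -0.608, 0.153, 0.452]
contact_force: [-6.1, -4.0, 1.4]
opening: 0.01
u in tool [-0.199 -0.98  -0.012] t_equiv 0.069 lat mm [ 1.1  7.1 -1.4] F.u -3.1 [-6.1 -4.   1.4] rot [ 0.7  0.1 -1.5] [-0.24  0.09 -0.5  -0.93 -0.68  1.19] 7.82
```

```bash
python3 -m handwheel '-0.15 -0.25 0 0 0 0 -1; -0.15 -0.25 0 0 0 0 -1; -0.1 -0.25 0 0 0 0 -1; 0 0 0 0 0 0 -1; 0 0 0 0 0 0 -1'; python3 push.py; python3 - <<'E'
from plan import *
a=optics.capture('scene');b=optics.capture('top')
cv2.imwrite('pics/s5r.png',a[:,:,::-1]);cv2.imwrite('pics/t5r.png',b[:,:,::-1])
cv2.imwrite('pics/s5.png',cv2.resize(a[110:240,190:320][:,:,::-1],None,fx=4.5,fy=4.5,interpolation=cv2.INTER_CUBIC))
cv2.imwrite('pics/t5.png',cv2.resize(b[120:230,230:410][:,:,::-1],None,fx=4.4,fy=4.4,interpolation=cv2.INTER_CUBIC))
E
```

```text
time_s: 8.23
ee_pos: [0.5206, -0.0555, 0.1636]
ee_rot: [0.634, -0.608, 0.153, 0.452]
contact_force: [-1.2, -1.3, -2.6]
opening: 0.006
u in tool [-0.199 -0.98  -0.013] t_equiv 0.0884 lat mm [-2.8  6.3  1.9] F.u -2.9 [-1.2 -1.3 -2.6] rot [ 0.8  0.2 -1.5] [-0.22  0.06 -0.48 -0.89 -0.69  1.12] 8.23
```

View pics/s5.png

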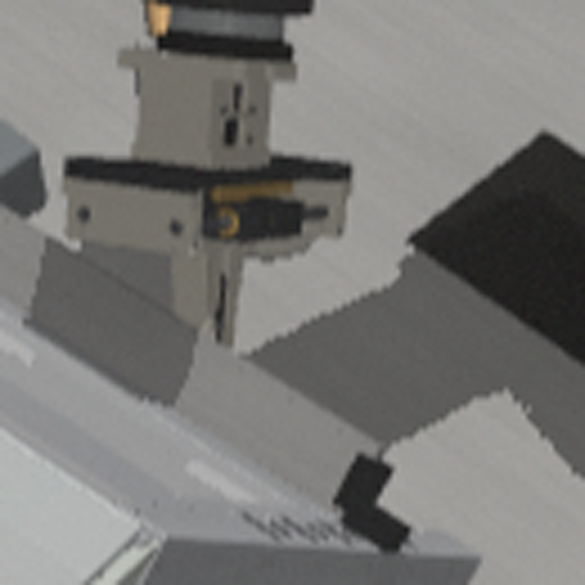

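View pics/t5.png

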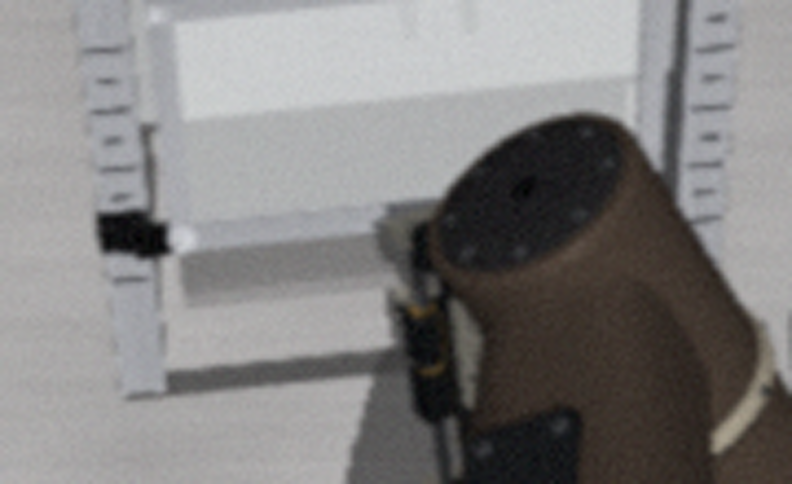

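```bash
python3 - <<'E'
import cv2,numpy as np
a=cv2.imread('pics/s5r.png');b=cv2.imread('pics/t5r.png')
def cr(im,x0,y0,w,h,f):
    c=cv2.convertScaleAbs(im[y0:y0+h,x0:x0+w],alpha=1.3,beta=20);c=cv2.resize(c,None,fx=f,fy=f,interpolation=cv2.INTER_NEAREST)
    for i in range(0,w,5):
        cv2.line(c,(i*f,0),(i*f,4 if i%10 else 10),(0,0,255),1); 
        if i%10==0: cv2.putText(c,str(x0+i),(i*f,22),0,.4,(0,0,255),1)
    for i in range(0,h,5):
        cv2.line(c,(0,i*f),(4 if i%10 else 10,i*f),(0,0,255),1)
        if i%10==0: cv2.putText(c,str(y0+i),(12,i*f+5),0,.4,(0,0,255),1)
    return c
cv2.imwrite('pics/f5s.png',cr(a,255,190,40,45,13));cv2.imwrite('pics/f5t.png',cr(b,248,160,40,45,13))
E
```

```text
(no output)
```

View pics/f5s.png

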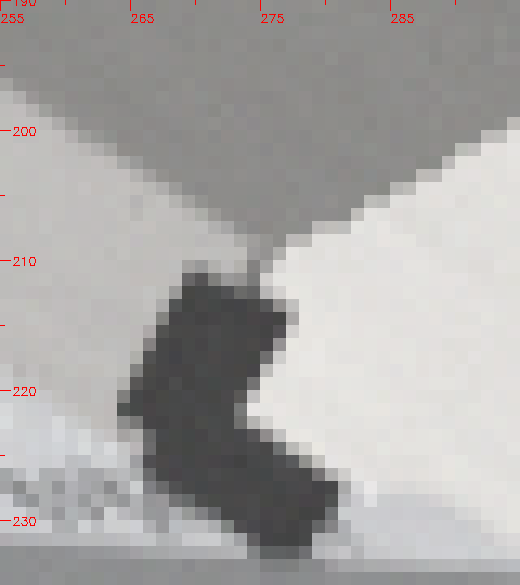

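View pics/f5t.png

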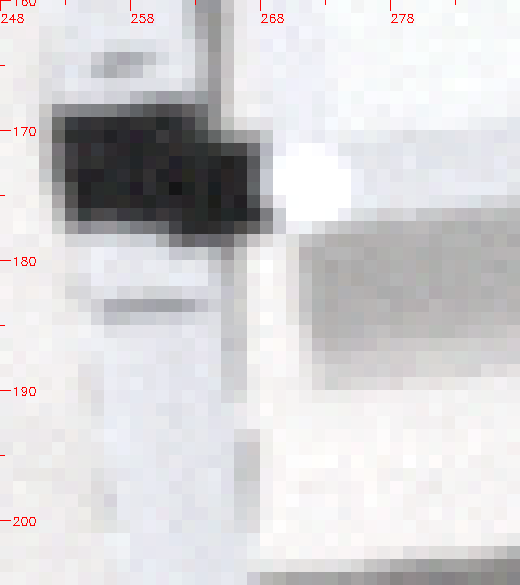

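```bash
cat > rel.py <<'E'
from fit import *
p=np.load('p.npy')
def rel(Cs,Fs,Ct,Ft,t0=.06,known_d=None):
    C=lip(t0,.145)[0]
    c0s,c0t=proj('scene',W(p,C))[0],proj('top',W(p,C))[0]
    def r(v):
        F=lip(t0+v[2],.145+v[0],v[1])[0]
        return np.r_[proj('scene',W(p,F))[0]-c0s-(np.array(Fs)-Cs),proj('top',W(p,F))[0]-c0t-(np.array(Ft)-Ct)]
    s=least_squares(r,[0.01,0,0]); J=s.jac; return s.x.round(4),r(s.x).round(2),np.sqrt(np.diag(np.linalg.inv(J.T@J))).round(4)
if __name__=='__main__':
    for t0 in(.06,.09):print(rel([274.3,208.3],[273.5,212.5],[271.7,186.5],[265,178.4],t0))
    def f(v): return np.r_[proj('scene',W(p,lip(v[0],.145+v[1])))[0]-[274.3,208.3],proj('top',W(p,lip(v[0],.145+v[1])))[0]-[271.7,186.5]]
    s=least_squares(f,[.07,0]);print(s.x,s.fun)
E
python3 rel.py
```

```text
(array([0.0146, 0.0051, 0.0254]), array([ 0.27,  0.05,  0.25, -0.18]), array([0.002 , 0.0027, 0.0037]))
(array([0.0145, 0.0049, 0.0248]), array([ 0.24,  0.05,  0.22, -0.16]), array([0.002 , 0.0026, 0.0036]))
[ 0.08617238 -0.00356121] [-1.77985522  0.82891964 -0.97348072  1.02855758]
```

```bash
python3 -m handwheel '-0.05 -0.25 0 0 0 0 -1; -0.05 -0.25 0 0 0 0 -1; -0.05 -0.25 0 0 0 0 -1; -0.05 -0.15 0 0 0 0 -1; 0 0 0 0 0 0 -1'; python3 push.py; cat > look.py <<'E'
import sys
from plan import *
k=sys.argv[1]
a=optics.capture('scene')[:,:,::-1];b=optics.capture('top')[:,:,::-1]
cv2.imwrite(f'pics/s{k}r.png',a);cv2.imwrite(f'pics/t{k}r.png',b)
def cr(im,x0,y0,w,h,f):
    c=cv2.convertScaleAbs(im[y0:y0+h,x0:x0+w],alpha=1.3,beta=20);c=cv2.resize(c,None,fx=f,fy=f,interpolation=cv2.INTER_NEAREST)
    for i in range(0,w,5):
        cv2.line(c,(i*f,0),(i*f,4 if i%10 else 10),(0,0,255),1)
        if i%10==0: cv2.putText(c,str(x0+i),(i*f,22),0,.4,(0,0,255),1)
    for i in range(0,h,5):
        cv2.line(c,(0,i*f),(4 if i%10 else 10,i*f),(0,0,255),1)
        if i%10==0: cv2.putText(c,str(y0+i),(12,i*f+5),0,.4,(0,0,255),1)
    return c
cv2.imwrite(f'pics/f{k}.png',np.hstack([cr(a,250,190,33,42,12),cr(b,250,160,33,42,12)]))
E
python3 look.py 6
```

```text
time_s: 8.75
ee_pos: [0.5323, -0.0545, 0.178]
ee_rot: [0.635, -0.607, 0.154, 0.453]
contact_force: [-1.8, -0.6, -3.0]
opening: 0.006
u in tool [-0.201 -0.98  -0.01 ] t_equiv 0.107 lat mm [-3.   6.2  2. ] F.u -3.5 [-1.8 -0.6 -3. ] rot [ 0.6  0.2 -1.6] [-0.19  0.06 -0.46 -0.85 -0.7   1.06] 8.75
```

View pics/f6.png

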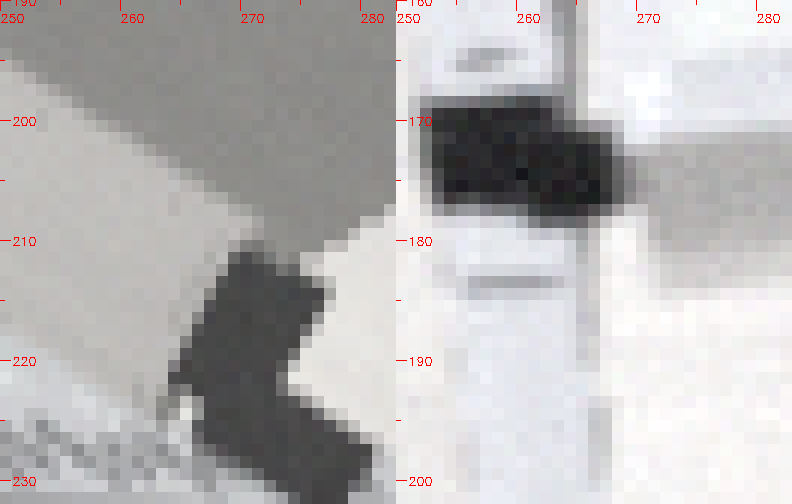

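```bash
python3 - <<'E'
from rel import *
print(rel([271.3,208.4],[273.5,212.5],[271,181.2],[265,178.4],.105))
# predicted tracks relative
for dt in (0,-.003,-.006,-.01,-.025):
    F=lip(.111,.145+.0146,.005)[0];C=lip(.111+dt,.145)[0]
    print(dt,(proj('scene',W(p,F))-proj('scene',W(p,C)))[0].round(2),(proj('top',W(p,F))-proj('top',W(p,C)))[0].round(2))
E
```

```text
(array([0.0141, 0.0037, 0.0086]), array([ 0.23,  0.05,  0.21, -0.15]), array([0.002 , 0.0026, 0.0036]))
0 [3.87 4.97] [-5.73 -0.5 ]
-0.003 [3.33 4.89] [-5.83 -1.45]
-0.006 [2.79 4.8 ] [-5.92 -2.39]
-0.01 [2.08 4.69] [-6.05 -3.64]
-0.025 [-0.56  4.29] [-6.52 -8.31]
```

```bash
cat > rel2.py <<'E'
from fit import *
p=np.load('p.npy')
# frames: (scene corner upper, top corner lip_under, t_equiv)
def solve(frames,Fs=(273.3,212.5),Ft=(265,178.8),free=True):
    def r(v):
        dy,df,m=v[:3];o=[]
        Fp=proj('scene',W(p,lip(m+.002,.145+dy,df)))[0];Ftp=proj('top',W(p,lip(m-.002,.145+dy,df)))[0]
        for cs,ct,te in frames:
            t=te+v[3]
            o+=[Fp-proj('scene',W(p,lip(t,.145)))[0]-(np.array(Fs)-cs),Ftp-proj('top',W(p,lip(t,.145,0,-.012)))[0]-(np.array(Ft)-ct)]
        o.append([ (v[3]+.002)*20])
        return np.concatenate(o)
    s=least_squares(r,[.014,.005,.11,0]);v=s.x
    print('dy,df,m,off',v.round(4),'remain mm',[(1000*(v[2]-te-v[3])).round(1) for _,_,te in frames],s.fun.round(2))
if __name__=='__main__':
    f5=([274.3,208.3],[271.9,190.0],.0884);f6=([271.3,208.4],[271.3,184.8],.107)
    solve([f5]);solve([f6]);solve([f5,f6])
E
python3 rel2.py
```

```text
dy,df,m,off [ 0.0145  0.005   0.1115 -0.0016] remain mm [np.float64(24.7)] [ 0.12  0.02  0.11 -0.08  0.01]
dy,df,m,off [ 0.0143  0.0037  0.1136 -0.0022] remain mm [np.float64(8.7)] [ 0.13  0.03  0.12 -0.09 -0.  ]
dy,df,m,off [ 0.0145  0.0043  0.1075 -0.0071] remain mm [np.float64(26.1), np.float64(7.5)] [-0.   -0.28  0.13 -0.34  0.25  0.33  0.1   0.17 -0.1 ]
```

```bash
python3 -m handwheel '-0.03 -0.14 0 0 0 0 -1; -0.03 -0.14 0 0 0 0 -1; 0 0 0 0 0 0 -1; 0 0 0 0 0 0 -1; 0 0 0 0 0 0 -1'; python3 push.py; python3 look.py 7
```

```text
time_s: 9.27
ee_pos: [0.5358, -0.0542, 0.1822]
ee_rot: [0.635, -0.607, 0.154, 0.453]
contact_force: [-0.9, -0.4, -2.5]
opening: 0.004
u in tool [-0.201 -0.98  -0.009] t_equiv 0.1125 lat mm [-3.   6.2  2. ] F.u -2.5 [-0.9 -0.4 -2.5] rot [ 0.6  0.2 -1.6] [-0.19  0.05 -0.45 -0.84 -0.7   1.04] 9.27
```

View pics/f7.png

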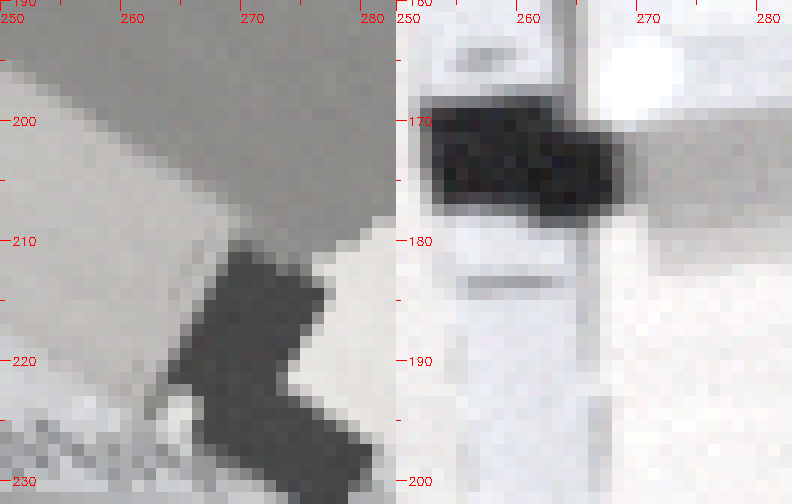

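```bash
python3 - <<'E'
import cv2,numpy as np
def cross(prof,lev):
    for i in range(len(prof)-1):
        a,b=prof[i],prof[i+1]
        if (a-lev)*(b-lev)<=0 and a!=b: return i+(lev-a)/(b-a)
for k in '567':
    t=cv2.imread(f'pics/t{k}r.png',0).astype(float);s=cv2.imread(f'pics/s{k}r.png',0).astype(float)
    # fin bottom top-view
    fb=[]
    for c in range(262,266):
        pr=t[175:184,c]; fb.append(175+cross(pr,(pr[:2].mean()+pr[-3:].mean())/2))
    lb=[]
    r0={'5':184,'6':179,'7':177}[k]
    for c in range(275,283):
        pr=t[r0:r0+12,c]; lo,hi=pr[:].min(),np.median(pr[-4:]); lb.append(r0+12-1-cross(pr[::-1],(t[r0+3:r0+5,c].mean()+hi)/2))
    A=np.polyfit(range(275,283),lb,1)
    # lip left end in top, fin left/right ends
    r=176 if k=='7' else 178 if k=='6' else 182
    pr=t[r:r+4,266:280].mean(0)
    fr=t[172:177,262:276].mean(0); 
    print(k,'fin bottom',np.round(fb,2),'lip bottom line@271.5',np.polyval(A,271.5).round(2),A[0].round(3),'end prof',pr.round(0))
    print(' fin row175',t[174:177,258:276].mean(0).round(0))
    # scene: fin outer edge columns 271..275 ; lip upper edge columns 250..266
    for c0,c1,y0,y1,nm in((250,267,188,216,'lip'),):
        e=[]
        for c in range(c0,c1):
            yy=int(208.3+(c-271)*.6); pr=s[yy-6:yy+5,c]; e.append(yy-6+cross(pr,(pr[:3].mean()+pr[-3:].mean())/2))
        B=np.polyfit(range(c0,c1),e,1);print(' scene lip line slope',B[0].round(3),'@270',np.polyval(B,270).round(2),np.std(np.polyval(B,range(c0,c1))-e).round(2))
    print(s[205:217,264:281].round(0).astype(int))
E
```

```text
5 fin bottom [178.25 178.2  178.24 178.18] lip bottom line@271.5 189.78 -0.084 end prof [142. 169. 175. 173. 163. 140. 123. 120. 122. 122. 124. 124. 121. 124.]
 fin row175 [ 16.  18.  19.  12.  13.  16.   8.  14.  12.  44. 114. 164. 186. 197.
 200. 193. 178. 163.]
 scene lip line slope 0.629 @270 205.69 0.12
[[131 123 129 132 122 109  97  92  92  91  91  91  92  92  93  93  95]
 [132 126 131 131 130 125 117 103  94  91  92  91  91  94  91  93  92]
 [130 132 132 130 130 129 130 120 112  95  90  90  93  93  93 127 130]
 [132 130 130 130 129 128 126 128 128 116 106  99  93 127 127 156 156]
 [133 130 130 130 131 129 131 130 130 129 103  98 119 159 155 155 158]
 [130 129 129 130 130 109 102 120 128 120  85 110 151 158 156 157 157]
 [131 130 130 130 128  63  49  81 102  98  79 144 159 159 158 158 157]
 [130 131 133 129 103  38  39  41  48  65  61 125 145 161 160 157 157]
 [129 129 132 117  48  37  40  39  37  37  40  52  95 132 159 159 157]
 [127 128 129  85  38  39  36  38  40  37  39  37  37 113 161 159 160]
 [129 127 115  47  40  40  40  42  40  39  39  37  47 145 160 160 161]
 [130 127
[... 1686 characters left out ...]
128 129 121 108 100  93  92  91  93  94  92  91  91  94  93]
 [132 130 131 127 130 119 105  97  95  92  94  90  91  90  92  92  92]
 [130 130 131 123 129 108  96  96  92  97  92  91  93  93  91  93 128]
 [130 129 117 123 123  78  71  83  94  93  94  93  94  94 129 128 156]
 [129 125 113 130 107  48  43  64  77  95  87  96 132 129 157 158 158]
 [128 118 124 121  77  40  38  40  42  72  61  82 145 157 158 156 159]
 [124 124 131 102  44  39  38  39  43  37  40  55  95 133 159 158 160]
 [117 127 124  69  40  40  41  40  38  39  40  39  38 111 160 159 159]
 [124 129 101  43  40  39  40  38  40  40  38  40  51 143 159 161 160]
 [126 117  68  40  38  35  39  39  38  37  39  38  98 160 160 161 161]]
```

```bash
cat > rel3.py <<'E'
from fit import *
p=np.load('p.npy')
def lineval(n,A,B,x):
    a,b=proj(n,W(p,A))[0],proj(n,W(p,B))[0]; return a[1]+(b[1]-a[1])/(b[0]-a[0])*(x-a[0])
def sol(ds,dt_,t,th=.002):
    # ds: fin row - lip row in scene @270 ; dt_: lip_under row - fin row in top @264
    Ls=lambda t,d,dn:lineval('scene',lip(t,.145,d,dn)[0],lip(t,.10,d,dn)[0],270)
    Lt=lambda t,d,dn:lineval('top',lip(t,.145,d,dn)[0],lip(t,.10,d,dn)[0],264)
    r=lambda v:[Ls(v[0],v[1],th)-Ls(t,0,0)-ds, Lt(t,0,-.012)-Lt(v[0],v[1],-th)-dt_]
    s=least_squares(r,[.11,.005],x_scale=.01);J=np.linalg.inv(s.jac)
    print('remain mm',1000*(s.x[0]-t),'df',1000*s.x[1],'mm per px',(1000*J).round(1).tolist())
if __name__=='__main__':
    sol(209.86-205.69,189.78+7.5*.1-178.2,.086)
    sol(209.86-207.14,184.24+7.5*.1-178.2,.105)
    sol(209.86-207.59,182.51+7.5*.1-178.2,.110)
E
python3 rel3.py
```

```text
remain mm 26.837547415953455 df 3.415120038288038 mm per px [[-1.6, 3.6], [2.3, -0.6]]
remain mm 8.95580851452285 df 3.5167899499136768 mm per px [[-1.6, 3.6], [2.3, -0.6]]
remain mm 3.4322669827121235 df 3.5700039815127385 mm per px [[-1.6, 3.6], [2.3, -0.6]]
```

```bash
python3 -m handwheel '-0.02 -0.09 0 0 0 0 -1; -0.02 -0.07 0 0 0 0 -1; 0 0 0 0 0 0 -1; 0 0 0 0 0 0 -1; 0 0 0 0 0 0 -1'; python3 push.py; python3 look.py 8; python3 - <<'E'
import cv2,numpy as np
from rel3 import *
def cross(prof,lev):
    for i in range(len(prof)-1):
        a,b=prof[i],prof[i+1]
        if (a-lev)*(b-lev)<=0 and a!=b: return i+(lev-a)/(b-a)
def meas(k,r0,t0):
    t=cv2.imread(f'pics/t{k}r.png',0).astype(float);s=cv2.imread(f'pics/s{k}r.png',0).astype(float)
    lb=[]
    for c in range(275,283):
        pr=t[r0:r0+12,c]; hi=np.median(pr[-4:]); lb.append(r0+11-cross(pr[::-1],(t[r0+3:r0+5,c].mean()+hi)/2))
    e=[]
    for c in range(250,265):
        yy=int(208.3+(c-271)*.6); pr=s[yy-6:yy+5,c]; e.append(yy-6+cross(pr,(pr[:3].mean()+pr[-3:].mean())/2))
    fb=[175+cross(t[175:184,c],(t[175:177,c].mean()+t[181:184,c].mean())/2) for c in range(262,266)]
    a=np.polyval(np.polyfit(range(275,283),lb,1),271.5);b=np.polyval(np.polyfit(range(250,265),e,1),270)
    print(a,b,np.mean(fb)); sol(209.86-b,a+.75-np.mean(fb),t0)
meas('7',177,.11);meas('8',176,.113)
E
```

```text
time_s: 9.78
ee_pos: [0.5377, -0.054, 0.1847]
ee_rot: [0.635, -0.607, 0.154, 0.453]
contact_force: [-1.0, -1.0, -2.2]
opening: 0.008
u in tool [-0.202 -0.979 -0.009] t_equiv 0.1155 lat mm [-3.1  6.2  2.2] F.u -2.4 [-1.  -1.  -2.2] rot [ 0.6  0.2 -1.6] [-0.18  0.05 -0.44 -0.83 -0.71  1.03] 9.78
182.5093726730446 207.59066854279578 178.22455749628756
remain mm 3.3433725691222467 df 3.584365909223306 mm per px [[-1.6, 3.6], [2.3, -0.6]]
181.79253383547967 207.89510766453265 178.17592426337677
remain mm 1.4127068451354752 df 3.307510917198383 mm per px [[-1.6, 3.6], [2.3, -0.6]]
```

View pics/f8.png

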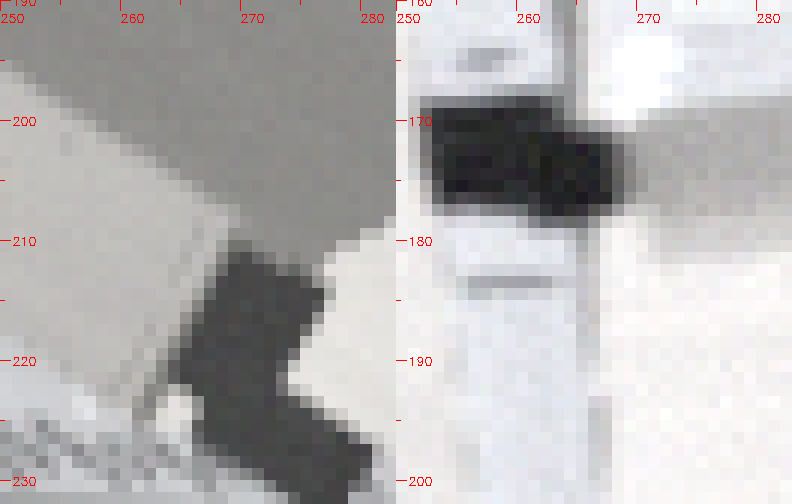

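```bash
python3 - <<'E'
import cv2,numpy as np
a=cv2.imread('pics/scene0.png');b=cv2.imread('pics/top0.png')
def z(im,x0,y0):
    c=im[y0:y0+30,x0:x0+30].astype(float); c=np.clip(c*2.2,0,255)**.6*255**.4
    return cv2.resize(np.clip(c,0,255).astype(np.uint8),None,fx=13,fy=13,interpolation=cv2.INTER_CUBIC)
for k in('5','7'):
  pass
cv2.imwrite('pics/z0.png',np.hstack([z(a,256,205),z(b,245,160)]))
E
```

```text
(no output)
```

View pics/z0.png

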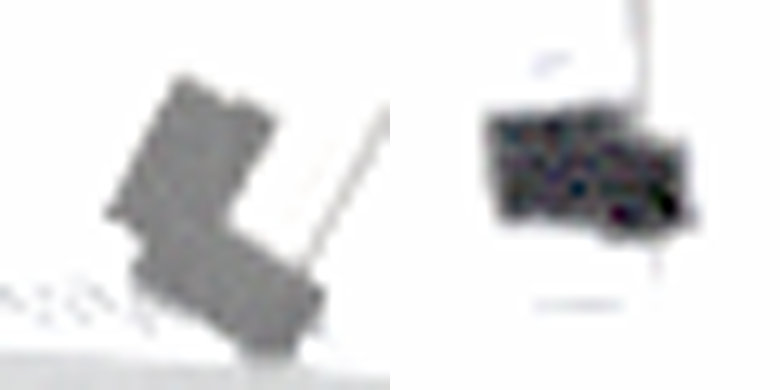

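```bash
python3 - <<'E'
import cv2,numpy as np
from rel3 import *
def cross(prof,lev):
    for i in range(len(prof)-1):
        a,b=prof[i],prof[i+1]
        if (a-lev)*(b-lev)<=0 and a!=b: return i+(lev-a)/(b-a)
T=np.mean([cv2.imread(f,0).astype(float) for f in('pics/top0.png','pics/t1.png')],0)
S=np.mean([cv2.imread(f'pics/s{k}.png' if k!='0' else 'pics/scene0.png',0).astype(float) for k in('0','1')],0)
print(T[165:183,250:272].round(0).astype(int))
print([(c,round(174+cross(T[174:184,c],(15+T[181:184,c].mean())/2),2)) for c in range(256,269)])
print([(c,round(203+cross(S[203:216,c],(39+S[203:206,c].mean())/2),2)) for c in range(269,277)])
# predict fin projection for m=.1115, thick4, y .152-.166, d .0035-.036
for nm in('scene','top'):
    for dn in(.002,-.002):
        print(nm,dn,[proj(nm,W(p,lip(.1145,y,d,dn)))[0].round(1).tolist() for y,d in((.152,.0035),(.166,.0035),(.166,.036),(.152,.036))])
E
```

```text
[[150 138 140 150 137 116 106 111 124 137 146 148 142 118  90 120 151 150
  148 148 154 151]
 [149 141 137 146 146 140 137 136 136 140 140 140 134 112  92 119 152 154
  147 148 151 150]
 [150 138 130 134 138 134 130 122 112 106  95  92  98  90  90 122 152 148
  142 148 148 150]
 [145 124  91  79  75  70  67  60  51  48  38  38  49  63  84 122 152 151
  148 150 150 150]
 [147 116  59  23  22  18  15  10  14  20  14  16  28  56  84 116 138 143
  140 145 148 151]
 [150 116  54  20  12  14  12  12  13  20  18  23  24  40  54  75  95  98
  120 142 151 150]
 [148 120  64  31  24  18  18  17  12  16  18  14  12  18  24  32  41  59
  110 145 148 150]
 [147 122  68  24  14  16   9  14  14  10  11  16  11  11  14   6  16  44
  107 143 150 152]
 [148 124  70  28  10  16  10  12  14  13  12  12  13  13   7   9  11  42
  106 145 150 150]
 [153 132  86  34  11   6  12  14  12   6  16   8  12   8   4   6  12  42
  104 144 150 152]
 [154 145 106  39   6  12  11  12  15  12  18  18  12  16  14   8   8  38
   96 140 150 150]
 [154 150 114  54  24  29  34  24  22  26  22  19   8   8   8  14   6  27
   
[... 746 characters left out ...]
float64(178.29)), (263, np.float64(178.21)), (264, np.float64(178.3)), (265, np.float64(178.18)), (266, np.float64(177.67)), (267, np.float64(177.45)), (268, np.float64(175.39))]
[(269, np.float64(210.51)), (270, np.float64(210.35)), (271, np.float64(210.89)), (272, np.float64(211.36)), (273, np.float64(212.23)), (274, np.float64(211.88)), (275, np.float64(212.3)), (276, np.float64(212.75))]
scene 0.002 [[269.9, 211.8], [274.6, 214.8], [268.0, 227.0], [263.3, 224.0]]
scene -0.002 [[270.7, 211.9], [275.4, 214.9], [268.7, 227.1], [264.1, 224.0]]
top 0.002 [[265.6, 177.7], [260.2, 178.3], [259.5, 171.3], [264.8, 170.7]]
top -0.002 [[265.8, 179.0], [260.4, 179.5], [259.7, 172.5], [265.0, 172.0]]
```

```bash
python3 - <<'E'
from fit import *
p=np.load('p.npy')
def go(ds,dt,t=.113,th=.002):
    def r(v):
        g,df,rem=v
        a=proj('scene',W(p,lip(t+rem,.145+g,df,th)))[0]-proj('scene',W(p,lip(t,.145)))[0]-ds
        b=proj('top',W(p,lip(t+rem,.145+g,df,-th)))[0]-proj('top',W(p,lip(t,.145,0,-.012)))[0]-dt
        return np.r_[a,b]
    s=least_squares(r,[.006,.003,.002],x_scale=.01);print((s.x*1000).round(1),s.fun.round(2))
go([.1,2.5],[-3.1,-4.35]); go([.1,2.5],[-2.6,-4.35]);go([.1,2.5],[-3.1,-4.0]);go([.5,2.5],[-3.1,-4.35])
E
python3 look.py 9; python3 - <<'E'
import cv2,numpy as np
S=np.mean([cv2.imread(f'pics/s{k}r.png',0).astype(float) for k in '89'],0);T=np.mean([cv2.imread(f'pics/t{k}r.png',0).astype(float) for k in '89'],0)
print(S[204:218,260:280].round(0).astype(int));print(T[168:186,258:280].round(0).astype(int))
E
```

```text
[6.  3.8 2.7] [ 0.31  0.06  0.28 -0.21]
[5.2 4.1 1.9] [ 0.12  0.02  0.11 -0.08]
[5.9 3.8 1.7] [ 0.41  0.08  0.38 -0.28]
[6.5 3.4 2.6] [ 0.14  0.03  0.13 -0.1 ]
[[132 132 129 121 110  98  94  94  92  92  92  92  92  91  92  92  92  94
   94  93]
 [131 130 128 130 125 118 104  94  92  92  92  90  92  92  92  93  92  91
   94  93]
 [133 130 130 130 130 130 121 108  98  94  92  92  92  92  91  92  91  93
   92  92]
 [131 132 130 130 130 129 128 124 117 108  94  92  93  92  93  92  92  91
   92  92]
 [131 130 130 131 130 129 124 128 128 113 100  96  94  94  92  92  91  92
   92  90]
 [130 132 130 128 130 130 118 128 123  94  96  94  94  94  94  94  92  92
   92  92]
 [130 129 130 130 130 124 123 130 108  72  72  87  94  92  93  94  94  92
  128 128]
 [130 131 129 127 130 118 129 124  88  52  44  62  76  95  86  94  94 130
  156 157]
 [131 132 131 130 123 125 129 106  68  40  38  40  46  72  62  80 112 158
  159 160]
 [129 129 130 130 123 130 124  86  42  37  39  40  40  38  39  54  96 130
  158 158]
 [127 128 128 130 129 128 109  62  41  38  40  38  40  40  40  38  40 111
  160 159]
 [128
[... 1225 characters left out ...]
6 166 156 138 134 134 136 138
  140 142 140 142]
 [162 161 154 139 132 140 125 104 132 166 175 173 161 150 144 140 143 144
  144 144 144 146]
 [160 162 164 160 158 164 146 118 139 166 176 174 166 154 146 144 146 146
  148 147 147 148]
 [165 162 166 163 162 160 148 126 139 170 176 176 167 158 151 152 154 160
  158 157 161 162]
 [148 148 146 148 150 153 150 132 144 170 172 176 172 172 166 168 172 169
  171 173 172 174]
 [114 109 108 110 116 136 142 135 142 168 174 176 174 176 173 174 172 173
  174 175 176 177]
 [146 142 138 146 146 154 153 137 142 169 176 174 172 175 174 172 172 174
  174 176 174 174]
 [162 162 160 160 160 164 159 135 138 166 174 174 174 174 174 172 176 176
  175 177 174 175]]
```

```bash
python3 -m handwheel '-0.02 -0.09 0 0 0 0 -1; 0 0 0 0 0 0 -1; 0 0 0 0 0 0 -1; 0 0 0 0 0 0 -1; 0 0 0 0 0 0 -1'; python3 push.py; python3 look.py 10; python3 - <<'E'
from h import *
for k in ("lip_edge","mark_tip","mark"):
    for n in("scene","top"):
        for d in spot_point(n,k)[:3]: print(k,n,np.round(d['xy'],1),round(d['confidence'],2))
E
```

```text
time_s: 10.4
ee_pos: [0.5389, -0.0538, 0.1863]
ee_rot: [0.635, -0.607, 0.154, 0.453]
contact_force: [-1.2, -0.2, -2.4]
opening: 0.004
u in tool [-0.202 -0.979 -0.009] t_equiv 0.1176 lat mm [-3.2  6.2  2.2] F.u -2.6 [-1.2 -0.2 -2.4] rot [ 0.6  0.2 -1.6] [-0.18  0.05 -0.44 -0.83 -0.71  1.02] 10.4
lip_edge scene [220.4 179.9] 0.74
lip_edge top [326.2 168.8] 0.92
mark_tip scene [272.5 214.2] 0.72
mark_tip top [268.1 176.1] 0.48
```

View pics/f10.png

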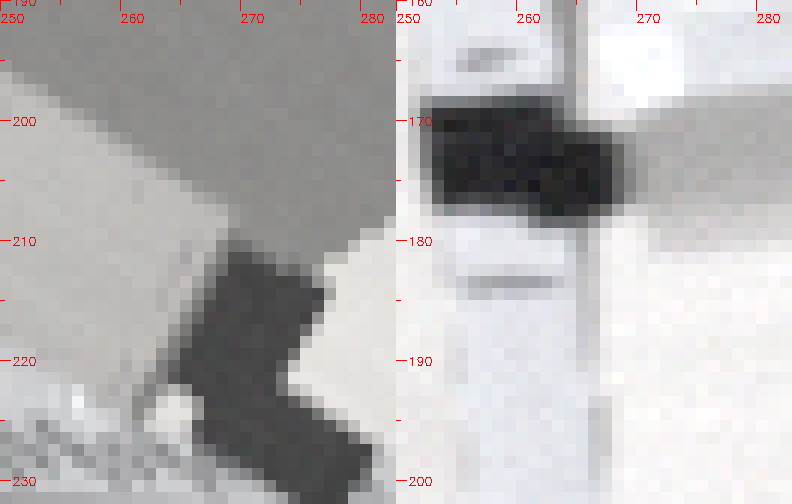

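```bash
python3 -m handwheel '0.05 0.3 0 0 0 0 -1; -0.1 0.4 0 0 0 0 -1; -0.6 0.2 0 0 0 0 -1; -1 0 0 0 0 0 -1; -1 0 0 0 0 0 -1'; python3 push.py; python3 look.py 11; python3 - <<'E'
from plan import *
import sys
print([[round(v,3) for v in b] for b in corners(st()[0],st()[1].as_matrix())])
s,d=cv2.imread('pics/s11r.png'),cv2.imread('pics/t11r.png')
cv2.imwrite('pics/v11.png',np.vstack([s[80:280,140:420],d[130:330,230:510]]))
from rel3 import *
c,b=ray('scene',[371,287]);print('fan',atz('scene',[371,287],.07),atz('top',[177.5,217.5],.07),spot_point('scene','fan_top'),[ (np.round(d['xy'],1),d['confidence']) for d in spot_point('top','fan_top')])
E
```

```text
time_s: 11.22
ee_pos: [0.4949, -0.0769, 0.2134]
ee_rot: [0.635, -0.606, 0.154, 0.454]
contact_force: [0.9, 0.8, 0.7]
opening: 0.004
u in tool [-0.203 -0.979 -0.007] t_equiv 0.1089 lat mm [-41.6 -16.4  36. ] F.u 1.2 [0.9 0.8 0.7] rot [ 0.5  0.4 -1.7] [-0.26 -0.03 -0.46 -0.8  -0.8   1.02] 11.22
[[np.float64(0.556), np.float64(-0.118), np.float64(0.305)], [np.float64(0.528), np.float64(-0.047), np.float64(0.322)], [np.float64(0.409), np.float64(-0.147), np.float64(0.183)], [np.float64(0.382), np.float64(-0.076), np.float64(0.2)], [np.float64(0.474), np.float64(-0.177), np.float64(0.417)], [np.float64(0.446), np.float64(-0.106), np.float64(0.434)], [np.float64(0.327), np.float64(-0.205), np.float64(0.295)], [np.float64(0.299), np.float64(-0.134), np.float64(0.312)]]
fan [0.47361362 0.3565567  0.07      ] [0.475413   0.35058725 0.07      ] [{'xy': [419.4, 353.7], 'confidence': 0.75}, {'xy': [401.1, 204.2], 'confidence': 0.56}, {'xy': [374.5, 285.4], 'confidence': 0.46}] [(array([208.1, 302.3]), 0.71), (array([175.5, 218.5]), 0.63), (array([110.2, 194.7]), 0.59)]
```

View pics/f11.png

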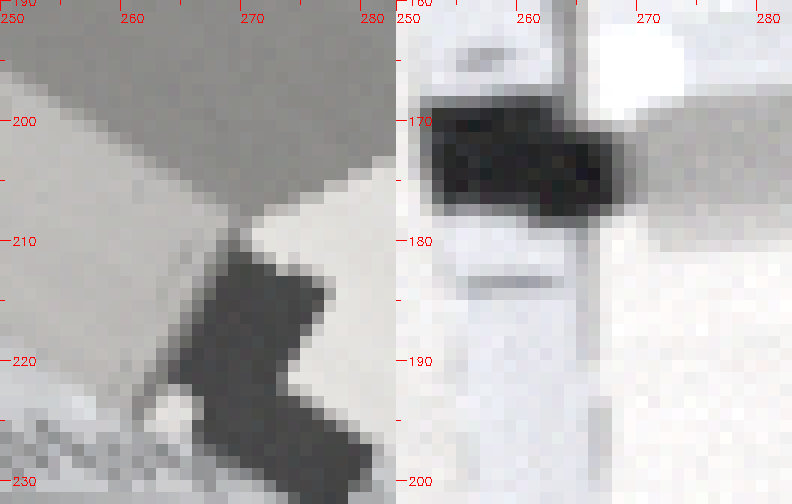

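View pics/v11.png

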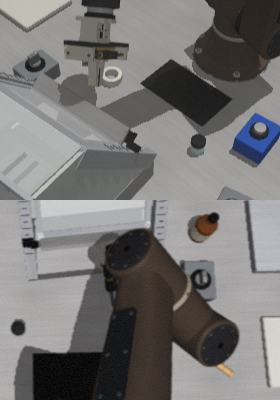

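```bash
cat > tofan.py <<'E'
from path import *
def cab(X): return yaw.inv().apply(X-np.array([p[0],p[1],0]))
def chk(x,M):
    c=np.vstack([corners(x,M),x+M@[.017,0,0]]); L=cab(c); o=lip(0,0)[0]
    d=(L-o)@np.array([c40,0,-s40]); return d.max(), L[d.argmax(),1]
def rows2(qa,qb,N):
    prev=fk2(K,qa)
    for i in range(1,N+1):
        q=qa+(qb-qa)*i/N; x,M=fk2(K,q)
        d=prev[1].T@(x-prev[0])/.02; r=np.degrees(R.from_matrix(prev[1].T@M).as_rotvec())/6
        m=chk(x,M);print(i,d.round(2),r.round(2),'tcp',x.round(3),'minz',corners(x,M)[:,2].min().round(2),'cab d',m[0].round(3),'y',m[1].round(2)); prev=(x,M)
FAN=np.array([.4742,.353,.067])
def fanq(h,az=-1.2,seed=None):
    y=np.array([np.cos(az),np.sin(az),0]);xx=np.array([0,0,-1.]);M=np.c_[xx,y,np.cross(xx,y)]
    return ik(FAN+[0,0,h+.017],R.from_matrix(M),np.array([1,.1,-.3,0,-1.2,.3]) if seed is None else seed),R.from_matrix(M)
E
python3 - <<'E'
from tofan import *
q=st()[2]['q'];print(q.round(2))
for az in (-1.2,-.8,-.4,0,.4,2.4):
    (qb,r),_=fanq(.08,az);print(az,qb.round(2),np.abs(r).max())
(qb,r),_=fanq(.08,-.4)
rows2(q,qb,22)
E
```

```text
[-0.26 -0.03 -0.46 -0.8  -0.8   1.02]
-1.2 [ 0.97  0.29 -0.29  0.   -1.    0.97] 3.57338041101496e-10
-0.8 [ 0.97  0.29 -0.29  0.   -1.    1.37] 8.05037231321748e-10
-0.4 [ 0.97  0.29 -0.29  0.   -1.    1.77] 4.1664449668132875e-11
0 [ 0.97  0.29 -0.29  0.   -1.    2.17] 4.9960036108132044e-15
0.4 [ 0.97  0.29 -0.29  0.   -1.    2.57] 1.009658356920795e-09
2.4 [ 0.97  0.29 -0.29 -0.   -1.   -1.71] 2.220446049250313e-15
1 [ 0.61 -0.07  0.7 ] [-0.94 -0.3   0.41] tcp [ 0.498 -0.059  0.208] minz 0.18 cab d -0.033 y 0.01
2 [ 0.6  -0.16  0.67] [-0.94 -0.31  0.4 ] tcp [ 0.5   -0.041  0.203] minz 0.18 cab d -0.027 y 0.02
3 [ 0.6  -0.24  0.64] [-0.95 -0.31  0.38] tcp [ 0.502 -0.024  0.198] minz 0.18 cab d -0.022 y 0.04
4 [ 0.59 -0.32  0.6 ] [-0.96 -0.31  0.36] tcp [ 0.504 -0.006  0.194] minz 0.18 cab d -0.017 y 0.06
5 [ 0.58 -0.4   0.56] [-0.97 -0.31  0.35] tcp [0.506 0.011 0.19 ] minz 0.18 cab d -0.012 y 0.08
6 [ 0.56 -0.48  0.5 ] [-0.98 -0.31  0.33] tcp [0.507 0.029 0.186] minz 0.18 cab d -0.008 y 0.09
7 [ 0.55 -0.55  0.45] [-0.99 -0.31  0.32] tcp [0.508 0.046 0.182] minz 0.18 cab d -0.004 
[... 738 characters left out ...]
64] minz 0.19 cab d 0.034 y 0.16
16 [ 0.29 -0.96 -0.29] [-1.04 -0.25  0.25] tcp [0.503 0.217 0.163] minz 0.19 cab d 0.039 y 0.19
17 [ 0.25 -0.97 -0.39] [-1.04 -0.24  0.25] tcp [0.501 0.238 0.163] minz 0.19 cab d 0.043 y 0.22
18 [ 0.2  -0.97 -0.49] [-1.04 -0.23  0.25] tcp [0.497 0.26  0.163] minz 0.2 cab d 0.045 y 0.26
19 [ 0.16 -0.97 -0.58] [-1.04 -0.23  0.25] tcp [0.493 0.282 0.162] minz 0.2 cab d 0.046 y 0.29
20 [ 0.11 -0.95 -0.68] [-1.05 -0.22  0.25] tcp [0.488 0.305 0.163] minz 0.2 cab d 0.045 y 0.33
21 [ 0.06 -0.93 -0.78] [-1.05 -0.21  0.25] tcp [0.481 0.329 0.163] minz 0.21 cab d 0.042 y 0.36
22 [ 0.   -0.9  -0.87] [-1.05 -0.21  0.25] tcp [0.474 0.353 0.164] minz 0.21 cab d 0.037 y 0.4
```

```bash
python3 - <<'E'
from tofan import *
q=st()[2]['q']
for (X,az) in (((.38,.16,.25),-1.0),):
    y=np.array([np.cos(az),np.sin(az),0]);xx=np.array([0,0,-1.]);M=np.c_[xx,y,np.cross(xx,y)]
    qw,r=ik(np.array(X),R.from_matrix(M),np.array([.7,-.08,-.5,0,-1.1,.9]));print(qw.round(2),np.abs(r).max())
np.save('qw.npy',qw)
rows2(q,qw,20)
E
```

```text
[ 0.88 -0.1  -0.51 -0.   -1.16  1.26] 1.636080160238862e-12
1 [0.32 0.16 1.01] [-0.79 -0.34  0.43] tcp [ 0.489 -0.056  0.21 ] minz 0.18 cab d -0.041 y 0.01
2 [0.3  0.09 0.97] [-0.8  -0.33  0.42] tcp [ 0.482 -0.037  0.208] minz 0.18 cab d -0.044 y 0.03
3 [0.28 0.03 0.92] [-0.8  -0.32  0.41] tcp [ 0.475 -0.019  0.207] minz 0.19 cab d -0.048 y 0.05
4 [ 0.26 -0.04  0.87] [-0.81 -0.31  0.41] tcp [ 0.467 -0.003  0.205] minz 0.19 cab d -0.053 y 0.07
5 [ 0.24 -0.09  0.82] [-0.81 -0.3   0.4 ] tcp [0.46  0.013 0.205] minz 0.19 cab d -0.057 y 0.08
6 [ 0.22 -0.15  0.76] [-0.82 -0.29  0.39] tcp [0.452 0.027 0.204] minz 0.19 cab d -0.063 y 0.1
7 [ 0.19 -0.2   0.71] [-0.82 -0.27  0.39] tcp [0.444 0.04  0.204] minz 0.2 cab d -0.068 y 0.11
8 [ 0.16 -0.25  0.65] [-0.83 -0.26  0.38] tcp [0.436 0.052 0.204] minz 0.2 cab d -0.074 y 0.12
9 [ 0.13 -0.29  0.59] [-0.83 -0.25  0.38] tcp [0.429 0.063 0.205] minz 0.21 cab d -0.079 y 0.13
10 [ 0.1  -0.33  0.52] [-0.83 -0.23  0.37] tcp [0.422 0.073 0.207] minz 0.21 cab d -0.085 y 0.14
11 [ 0.06 -0.36  0.46] [-0.83 -0.22  0.37] tcp [0.415 0.083 0.209] minz 0.22 ca
[... 185 characters left out ...]
z 0.23 cab d -0.102 y 0.17
14 [-0.05 -0.44  0.26] [-0.83 -0.17  0.37] tcp [0.399 0.109 0.217] minz 0.24 cab d -0.108 y 0.18
15 [-0.1  -0.46  0.2 ] [-0.83 -0.15  0.37] tcp [0.395 0.117 0.221] minz 0.25 cab d -0.109 y 0.08
16 [-0.14 -0.47  0.13] [-0.83 -0.13  0.37] tcp [0.391 0.125 0.226] minz 0.26 cab d -0.111 y 0.1
17 [-0.18 -0.48  0.07] [-0.83 -0.11  0.37] tcp [0.387 0.133 0.231] minz 0.27 cab d -0.113 y 0.11
18 [-0.23 -0.48  0.  ] [-0.82 -0.09  0.37] tcp [0.385 0.142 0.237] minz 0.28 cab d -0.115 y 0.13
19 [-0.28 -0.48 -0.06] [-0.82 -0.08  0.38] tcp [0.382 0.151 0.243] minz 0.29 cab d -0.118 y 0.14
20 [-0.33 -0.47 -0.12] [-0.81 -0.06  0.38] tcp [0.38 0.16 0.25] minz 0.3 cab d -0.122 y 0.16
```

```bash
python3 -m handwheel '0.3 0.16 1 -0.79 -0.34 0.43 -1; 0.3 0.09 0.97 -0.8 -0.33 0.42 -1; 0.28 0.03 0.92 -0.8 -0.32 0.41 -1; 0.26 -0.04 0.87 -0.81 -0.31 0.41 -1; 0.24 -0.09 0.82 -0.81 -0.3 0.4 -1' && python3 -m handwheel '0.22 -0.15 0.76 -0.82 -0.29 0.39 -1; 0.19 -0.2 0.71 -0.82 -0.27 0.39 -1; 0.16 -0.25 0.65 -0.83 -0.26 0.38 -1; 0.13 -0.29 0.59 -0.83 -0.25 0.38 -1; 0.1 -0.33 0.52 -0.83 -0.23 0.37 -1' && python3 -m handwheel '0.06 -0.36 0.46 -0.83 -0.22 0.37 -1; 0.02 -0.39 0.39 -0.83 -0.2 0.37 -1; 0 -0.42 0.33 -0.83 -0.18 0.37 -1; -0.05 -0.44 0.26 -0.83 -0.17 0.37 -1; -0.1 -0.46 0.2 -0.83 -0.15 0.37 -1' && python3 -m handwheel '-0.14 -0.47 0.13 -0.83 -0.13 0.37 -1; -0.18 -0.48 0.07 -0.83 -0.11 0.37 -1; -0.23 -0.48 0 -0.82 -0.09 0.37 -1; -0.28 -0.48 -0.06 -0.82 -0.08 0.38 -1; -0.33 -0.47 -0.12 -0.81 -0.06 0.38 -1'
python3 - <<'E'
from tofan import *
q=st()[2]['q'];print(q.round(2))
a=optics.capture('scene');b=optics.capture('top')
cv2.imwrite('pics/s12.png',a[:,:,::-1]);cv2.imwrite('pics/t12.png',b[:,:,::-1])
(qb,r),Rf=fanq(.06,-1.0); print(qb.round(2)); rows2(q,qb,14)
go(FAN+[0,0,.06+.017],Rf,1)
E
```

```text
time_s: 11.83
ee_pos: [0.4581, 0.0118, 0.2036]
ee_rot: [-0.45, 0.666, -0.066, -0.592]
contact_force: [-0.1, 0.1, -0.2]
opening: 0.002
time_s: 12.25
ee_pos: [0.4169, 0.0761, 0.2023]
ee_rot: [-0.229, 0.694, 0.033, -0.682]
contact_force: [0.3, -0.2, 0.2]
opening: 0.006
time_s: 12.67
ee_pos: [0.3855, 0.1229, 0.2137]
ee_rot: [-0.006, -0.69, -0.129, 0.712]
contact_force: [0.0, 0.2, 0.2]
opening: 0.007
time_s: 13.08
ee_pos: [0.3663, 0.1695, 0.2394]
ee_rot: [-0.236, -0.66, -0.216, 0.68]
contact_force: [0.3, -1.0, -1.1]
opening: 0.003
[ 0.94 -0.09 -0.53  0.01 -1.17  1.28]
[ 0.97  0.31 -0.31  0.   -0.95  1.17]
1 [ 0.17 -0.28 -0.75] [ 0.05  0.02 -0.01] tcp [0.375 0.183 0.235] minz 0.28 cab d -0.111 y 0.19
2 [ 0.19 -0.29 -0.74] [ 0.05  0.02 -0.01] tcp [0.383 0.196 0.231] minz 0.28 cab d -0.101 y 0.2
3 [ 0.22 -0.29 -0.74] [ 0.05  0.02 -0.01] tcp [0.391 0.209 0.226] minz 0.27 cab d -0.091 y 0.22
4 [ 0.24 -0.3  -0.73] [ 0.05  0.02 -0.01] tcp [0.399 0.223 0.221] minz 0.27 cab d -0.08 y 0.23
5 [ 0.27 -0.31 -0.72] [ 0.05  0.02 -0.01] tcp [0.408 0.236 0.215] minz 0.26 cab d -0.07 y 0.24
6 [ 0.29 -0.31 
[... 306 characters left out ...]
2 -0.01] tcp [0.439 0.289 0.188] minz 0.24 cab d -0.026 y 0.29
10 [ 0.38 -0.33 -0.68] [ 0.06  0.02 -0.01] tcp [0.446 0.302 0.18 ] minz 0.23 cab d -0.015 y 0.3
11 [ 0.41 -0.34 -0.67] [ 0.06  0.02 -0.01] tcp [0.453 0.315 0.171] minz 0.22 cab d -0.004 y 0.31
12 [ 0.43 -0.34 -0.66] [ 0.06  0.02 -0.01] tcp [0.46  0.328 0.163] minz 0.21 cab d 0.008 y 0.32
13 [ 0.45 -0.34 -0.64] [ 0.06  0.02 -0.01] tcp [0.467 0.34  0.154] minz 0.2 cab d 0.02 y 0.33
14 [ 0.48 -0.34 -0.63] [ 0.06  0.02 -0.01] tcp [0.474 0.353 0.144] minz 0.19 cab d 0.032 y 0.34
t 13.18 pos [0.3663 0.1708 0.2399] err world mm [107.9 182.2 -95.9] rot deg [ 4.7  1.9 -1.1] F [ 0.1 -0.2 -0.3]
0 / 12 [ 0.37 -0.34 -0.83] [ 0.07  0.03 -0.02]
```

View pics/s12.png

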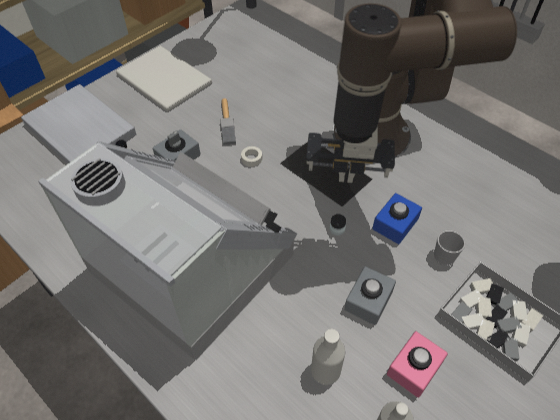

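View pics/t12.png

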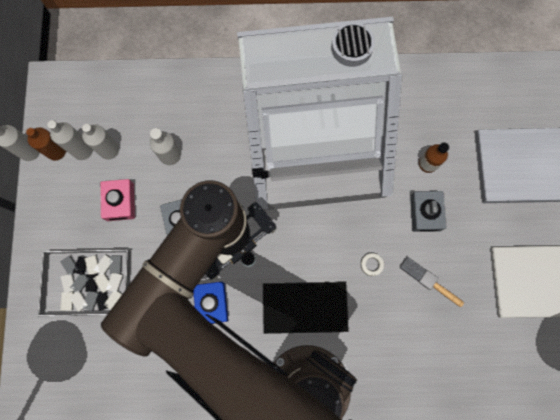

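```bash
python3 - <<'E'
import cv2,numpy as np
a=cv2.imread('pics/s12.png');b=cv2.imread('pics/t12.png')
cv2.imwrite('pics/z12.png',np.hstack([cv2.resize(a[195:235,245:290],None,fx=8,fy=8,interpolation=cv2.INTER_CUBIC),cv2.resize(b[155:195,245:290],None,fx=8,fy=8,interpolation=cv2.INTER_CUBIC)]))
S=cv2.imread('pics/s12.png',0).astype(int);T=cv2.imread('pics/t12.png',0).astype(int)
print(S[203:216,260:282]);print(T[170:184,260:284])
E
```

```text
[[129 135 146 151 156 154 154 154 151 152 153 151 152 154 155 151 155 153
  154 154 152 152]
 [130 127 130 139 147 156 156 155 152 153 152 154 152 152 153 153 155 154
  155 155 154 152]
 [128 123 129 127 132 143 153 155 156 154 152 154 152 153 151 152 154 154
  155 153 154 156]
 [128 122 129 127 126 127 140 146 152 155 153 154 153 152 153 154 153 153
  155 154 153 155]
 [127 129 129 129 128 128 126 129 140 150 156 155 155 153 153 154 152 152
  153 154 156 154]
 [129 128 127 130 127 128 127 126 125 122 140 157 157 155 154 153 154 153
  151 152 154 155]
 [128 127 127 128 128 128 121 127 111  87 116 156 155 157 154 154 154 154
  152 153 152 153]
 [128 128 129 126 128 118 122 122  89  72  97 142 157 157 155 157 154 153
  153 151 153 152]
 [128 127 125 126 121 109 125 106  79  53  55  96 122 155 142 157 158 156
  155 153 153 154]
 [127 128 128 125 115 121 121  89  69  40  42  41  53 119  97 122 142 155
  154 154 154 154]
 [125 127 128 121 121 129 105  77  44  41  41  42  39  42  42  53  96 129
  155 154 154 154]
 [126 127 124 116 125 122  90  61  43  39  41  40  42  37  41  40  40 109
  1
[... 824 characters left out ...]
37  18  10  18  26  38  67 104 133 139 128 122 132 131 132 132 133
  133 135 139 135 136 137]
 [119  88  58  63  62  62 101 132 154 161 151 137 138 136 140 138 141 140
  140 137 140 138 144 141]
 [153 134 128 136 121 101 125 159 168 170 159 144 136 141 141 143 141 141
  143 146 144 145 147 146]
 [157 155 156 159 138 114 137 167 174 170 163 153 146 144 143 145 148 153
  151 153 158 155 158 162]
 [154 158 157 154 143 122 136 164 170 171 167 162 155 156 167 162 164 163
  164 167 167 167 170 172]
 [143 145 147 150 147 137 139 163 168 167 167 169 175 168 168 171 164 169
  172 170 168 171 169 172]
 [108 104 115 125 139 138 139 165 168 171 170 171 168 171 171 172 169 165
  170 166 171 168 167 171]]
```

View pics/z12.png

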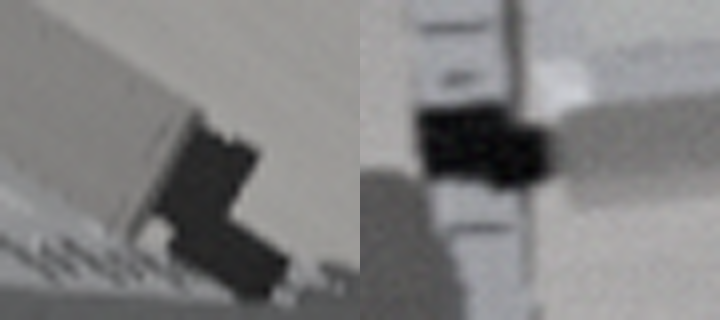

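```bash
cat > ren.py <<'E'
from fit import *
from scipy.optimize import differential_evolution
p=np.load('p.npy');t0=.115
Cs=np.array([268.83,207.75]);Ct=np.array([270.5,181.05])
os_=Cs-proj('scene',W(p,lip(t0,.145)))[0];ot=Ct-proj('top',W(p,lip(t0,.145,0,-.012)))[0]
print('offs',os_,ot)
S=np.mean([cv2.imread(f'pics/{k}.png',0).astype(float) for k in('scene0','s1')],0)
T=np.mean([cv2.imread(f'pics/{k}.png',0).astype(float) for k in('top0','t1')],0)
ws=(258,205,24,27);wt=(247,163,26,20)
def cov(I,w,dark,bg): x,y,a,b=w; c=I[y:y+b,x:x+a]; return np.clip((bg-c)/(bg-dark),0,1)
MS=cov(S,ws,40,125);MT=cov(T,wt,14,110)
# per-view affine basis around point (small region)
def basis(n,off):
    o=proj(n,W(p,lip(t0,.16)))[0]+off;e=.02
    by=(proj(n,W(p,lip(t0,.16+e)))[0]+off-o)/e;bd=(proj(n,W(p,lip(t0,.16,e)))[0]+off-o)/e;bu=(proj(n,W(p,lip(t0+e,.16)))[0]+off-o)/e
    return o,by,bd,bu
BS=basis('scene',os_);BT=basis('top',ot)
SS=6
def draw(img,B,w,box):
    y0,y1,d0,d1,u0,u1=box
    P=np.array([[y,d,u] for y in(y0,y1) for d in(d0,d1) for u in(u0,u1)])
    q=B[0]+np.outer(P[:,0]-.015,B[1])+np.outer(P[:,1],B[2])+np.outer(P[:,2],B[3])
    q=((q-[w[0],w[1]]+.5)*SS-.5)
    h=cv2.convexHull(np.round(q*16).astype(np.int32).reshape(-1,1,2))
    cv2.fillConvexPoly(img,h,255,shift=4)
def render(boxes,B,w,blur):
    im=np.zeros((w[3]*SS,w[2]*SS),np.uint8)
    for b in boxes: draw(im,B,w,b)
    im=cv2.GaussianBlur(im,(0,0),blur*SS); return cv2.resize(im,(w[2],w[3]),interpolation=cv2.INTER_AREA)/255.
def boxes(v):
    g,df,m,L,by0,bw,bd0,bl,bu,bh,cy0,cw,cd0,cl,cu,ch=v
    return [(g,g+.014,df,df+L,m-.002,m+.002),(by0,by0+bw,bd0,bd0+bl,m+bu-bh/2,m+bu+bh/2),(cy0,cy0+cw,cd0,cd0+cl,m+cu-ch/2,m+cu+ch/2)]
def cost(v):
    b=boxes(v);return ((render(b,BS,ws,.45)-MS)**2).sum()+((render(b,BT,wt,.6)-MT)**2).sum()
E
cat > runren.py <<'E'
import sys
from ren import *
bd=[(0,.012),(-.005,.02),(-.015,.015),(.01,.045),(0,.03),(.004,.02),(-.005,.03),(.005,.045),(-.012,.012),(.004,.03),(.005,.03),(.01,.05),(.01,.05),(.004,.03),(-.015,.015),(.004,.03)]
for seed in (0,1,2):
    r=differential_evolution(cost,bd,maxiter=500,popsize=10,seed=seed,tol=1e-6,polish=False)
    print(round(r.fun,2),(r.x*1000).round(1).tolist(),flush=True)
np.save('rv.npy',r.x)
E
time timeout 570 python3 runren.py
```

```text
offs [ 0.26181432 -1.32929783] [ 1.65328253 -1.38574616]
6.59 [5.6, 3.5, 0.3, 28.8, 18.3, 7.1, 1.4, 39.7, 2.1, 4.6, 16.2, 28.3, 24.3, 14.8, -2.3, 16.5]
7.05 [5.5, 3.5, 0.3, 28.8, 19.4, 6.0, 1.3, 20.6, 8.2, 16.6, 16.3, 28.3, 24.3, 15.2, -2.4, 16.2]
6.53 [5.4, 4.0, -0.1, 28.3, 17.9, 7.6, 1.3, 39.8, 2.4, 4.1, 16.2, 28.4, 24.4, 14.6, -1.9, 16.6]
real	4m51.297s
user	11m4.655s
sys	6m21.894s
```

```bash
python3 -m handwheel '0.17 -0.28 -0.75 0.05 0.02 0 -1; 0.19 -0.29 -0.74 0.05 0.02 0 -1; 0.22 -0.29 -0.74 0.05 0.02 0 -1; 0.24 -0.3 -0.73 0.05 0.02 0 -1; 0.27 -0.31 -0.72 0.05 0.02 0 -1' && python3 -m handwheel '0.29 -0.31 -0.72 0.05 0.02 0 -1; 0.31 -0.32 -0.71 0.05 0.02 0 -1; 0.34 -0.32 -0.7 0.05 0.02 0 -1; 0.36 -0.33 -0.69 0.05 0.02 0 -1; 0.38 -0.33 -0.68 0.05 0.02 0 -1'; python3 - <<'E'
from tofan import *
(qb,r),Rf=fanq(.06,-1.0)
go(FAN+[0,0,.05+.017],Rf,5)
E
```

```text
time_s: 13.6
ee_pos: [0.4058, 0.2401, 0.2128]
ee_rot: [-0.224, -0.666, -0.21, 0.679]
contact_force: [-0.4, 0.6, 0.3]
opening: 0.004
time_s: 14.02
ee_pos: [0.4453, 0.3081, 0.1714]
ee_rot: [-0.211, -0.671, -0.201, 0.681]
contact_force: [0.2, -0.2, -0.4]
opening: 0.002
t 14.02 pos [0.4453 0.3081 0.1714] err world mm [ 28.9  44.9 -37.4] rot deg [ 1.1  1.  -0.6] F [ 0.2 -0.2 -0.4]
0 / 3 [ 0.6  -0.36 -0.83] [ 0.06  0.06 -0.03]
1 / 3 [ 0.61 -0.36 -0.82] [ 0.06  0.06 -0.03]
2 / 3 [ 0.62 -0.37 -0.82] [ 0.06  0.06 -0.03]
```

```bash
python3 -m handwheel '0.5 -0.36 -0.83 0.06 0.06 0 -1; 0.5 -0.36 -0.82 0.06 0.06 0 -1; 0.5 -0.37 -0.82 0.06 0.06 0 -1; 0 0 0 0 0 0 -1; 0 0 0 0 0 0 -1'; python3 - <<'E'
from tofan import *
(qb,r),Rf=fanq(.06,-1.0)
go(FAN+[0,0,.02+.017],Rf,5)
a=optics.capture('scene')[:,:,::-1];cv2.imwrite('pics/s13.png',a);
x=st()[0]-[0,0,.017]
im=cv2.resize(a[210:340,310:440],None,fx=5,fy=5)
for X,c in((x,(0,255,0)),(FAN,(0,0,255))):
    u=(proj('scene',X)[0]-[310,210])*5; cv2.circle(im,tuple(np.int32(u)),4,c,-1)
cv2.imwrite('pics/z13.png',im)
# multiview check of button using clean frames: circle centre
for z in(.06,.065,.07,.075): print(z,atz('scene',[371.8,286.5],z).round(4),atz('top',[177.3,218.2],z).round(4))
E
```

```text
time_s: 14.43
ee_pos: [0.4756, 0.3545, 0.1314]
ee_rot: [-0.2, -0.678, -0.193, 0.681]
contact_force: [0.2, 0.3, -0.1]
opening: 0.005
t 14.43 pos [0.4756 0.3545 0.1314] err world mm [ -1.4  -1.5 -27.4] rot deg [-0.4  0.4 -0.5] F [ 0.2  0.3 -0.1]
0 / 2 [0.68 0.01 0.05] [-0.03  0.03 -0.04]
1 / 2 [0.68 0.01 0.05] [-0.03  0.03 -0.04]
0.06 [0.4659 0.3546 0.06  ] [0.4754 0.3531 0.06  ]
0.065 [0.4686 0.3559 0.065 ] [0.4744 0.3521 0.065 ]
0.07 [0.4712 0.3571 0.07  ] [0.4734 0.3511 0.07  ]
0.075 [0.4739 0.3583 0.075 ] [0.4724 0.3501 0.075 ]
```

View pics/z13.png

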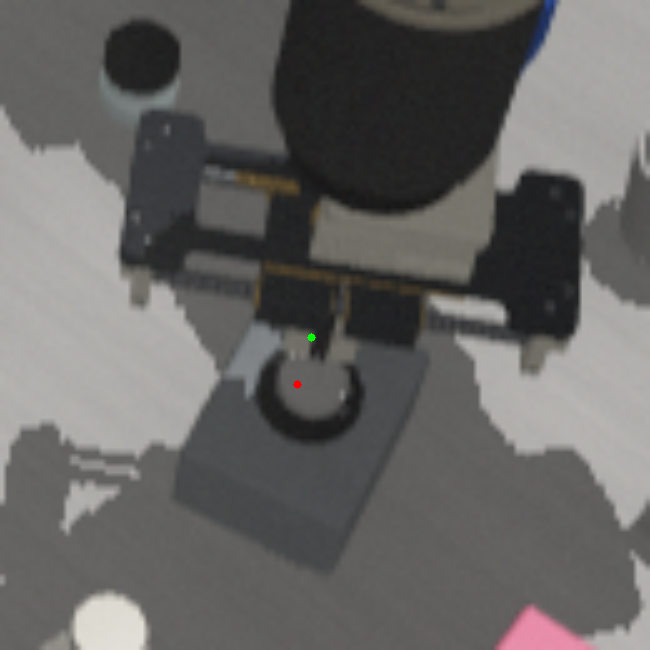

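```bash
python3 -m handwheel '0.5 0.02 0.1 0 0 0 -1; 0.5 0.02 0.08 0 0 0 -1; 0.4 0 0 0 0 0 -1; 0.2 0 0 0 0 0 -1; 0 0 0 0 0 0 -1'
```

```text
time_s: 14.9
ee_pos: [0.4714, 0.3487, 0.0966]
ee_rot: [-0.199, -0.678, -0.193, 0.681]
contact_force: [0.9, -0.3, -0.6]
opening: 0.002
```

```bash
python3 -m handwheel '0.15 -0.05 -0.15 0 0 0 -1; 0.15 0 0 0 0 0 -1; 0.1 0 0 0 0 0 -1; 0 0 0 0 0 0 -1; 0 0 0 0 0 0 -1'
```

```text
time_s: 15.32
ee_pos: [0.4736, 0.3512, 0.0894]
ee_rot: [-0.199, -0.678, -0.193, 0.681]
contact_force: [-1.0, -1.7, 3.9]
opening: 0.004
```

```bash
python3 -m handwheel '0.1 0 0 0 0 0 -1; 0.1 0 0 0 0 0 -1; 0.1 0 0 0 0 0 -1; 0 0 0 0 0 0 -1; 0 0 0 0 0 0 -1'
```

```text
time_s: 15.73
ee_pos: [0.4736, 0.3512, 0.09]
ee_rot: [-0.2, -0.679, -0.194, 0.68]
contact_force: [-0.9, -2.4, 3.5]
opening: 0.008
```

```bash
python3 -m handwheel '0.25 0 0 0 0 0 -1; 0.3 0 0 0 0 0 -1; 0.3 0 0 0 0 0 -1; 0.3 0 0 0 0 0 -1; 0.3 0 0 0 0 0 -1'
```

```text
time_s: 16.15
ee_pos: [0.4741, 0.3516, 0.0874]
ee_rot: [0.203, 0.681, 0.197, -0.675]
contact_force: [-20.7, -10.7, 50.9]
opening: 0.001
```

```bash
python3 -m handwheel '0 0 0 0 0 0 -1; -0.1 0 0 0 0 0 -1; 0 0 0 0 0 0 -1; 0 0 0 0 0 0 -1; 0 0 0 0 0 0 -1'; python3 -c "
from h import *
cv2.imwrite('pics/s14.png',optics.capture('scene')[210:340,310:440,::-1].repeat(4,0).repeat(4,1))"; python3 -m handwheel '-0.1 0 0 0 0 0 -1; 0 0 0 0 0 0 -1; 0 0 0 0 0 0 -1; 0 0 0 0 0 0 -1; 0 0 0 0 0 0 -1';python3 -m handwheel '-0.15 0 0 0 0 0 -1; 0 0 0 0 0 0 -1; 0 0 0 0 0 0 -1; 0 0 0 0 0 0 -1; 0 0 0 0 0 0 -1'
```

```text
time_s: 16.57
ee_pos: [0.4746, 0.3529, 0.095]
ee_rot: [0.202, 0.684, 0.2, -0.673]
contact_force: [-0.2, 1.1, -0.3]
opening: 0.006
time_s: 17.03
ee_pos: [0.4743, 0.3524, 0.0945]
ee_rot: [0.202, 0.682, 0.199, -0.674]
contact_force: [0.5, 0.4, -0.4]
opening: 0.006
time_s: 17.45
ee_pos: [0.4743, 0.3524, 0.0976]
ee_rot: [0.202, 0.682, 0.198, -0.674]
contact_force: [0.7, 0.3, 0.1]
opening: 0.003
```

View pics/s14.png

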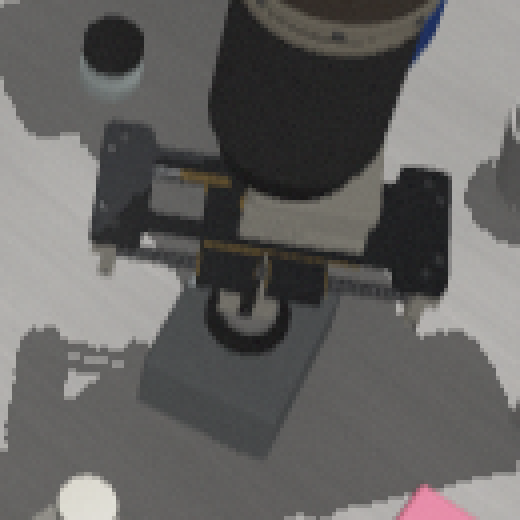

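```bash
python3 -m handwheel '0.12 0 0 0 0 0 -1; 0 0 0 0 0 0 -1; 0 0 0 0 0 0 -1; 0 0 0 0 0 0 -1; 0 0 0 0 0 0 -1'; python3 -m handwheel '0.08 0 0 0 0 0 -1; 0 0 0 0 0 0 -1; 0 0 0 0 0 0 -1; 0 0 0 0 0 0 -1; 0 0 0 0 0 0 -1'
```

```text
time_s: 17.87
ee_pos: [0.4742, 0.3523, 0.0948]
ee_rot: [0.202, 0.682, 0.198, -0.674]
contact_force: [-0.3, 0.3, -0.7]
opening: 0.005
time_s: 18.28
ee_pos: [0.4743, 0.3524, 0.0937]
ee_rot: [0.202, 0.682, 0.199, -0.674]
contact_force: [-0.5, -0.3, 1.4]
opening: 0.007
```

```bash
python3 -m handwheel '-0.5 0 0 0 0 0 -1; -1 0 0 0 0 0 -1; -1 0 0 0 0 0 -1; -1 0 0 0 0 0 -1; -1 0 0 0 0 0 -1'; python3 -m handwheel '-0.5 0 0.8 0 0 0 -1; 0 0 0.8 0 0 0 -1; 0 0 0.8 0 0 0 -1; 0 0 0.5 0 0 0 -1; 0 0 0 0 0 0 -1'; python3 - <<'E'
from h import *
a=optics.capture('scene');b=optics.capture('top')
cv2.imwrite('pics/s15.png',a[:,:,::-1]);cv2.imwrite('pics/t15.png',b[:,:,::-1])
a0=cv2.imread('pics/s12.png').astype(int)
print('cab diff',np.abs(a0[195:235,245:290]-a[195:235,245:290,::-1]).mean())
o=st()[2];print(o['time_s'],o['contact_force'],o['joint_vel'].round(3))
E
```

```text
time_s: 18.7
ee_pos: [0.4711, 0.3501, 0.1838]
ee_rot: [0.204, 0.68, 0.196, -0.677]
contact_force: [0.1, 0.5, -0.1]
opening: 0.009
time_s: 19.12
ee_pos: [0.4232, 0.3198, 0.2031]
ee_rot: [0.202, 0.683, 0.199, -0.673]
contact_force: [-0.3, -0.5, -0.6]
opening: 0.004
cab diff 10.21037037037037
19.2167 [-0.03921809  0.47736763  1.14624749] [-0.006  0.026  0.012  0.001  0.005  0.004]
```

View pics/s15.png

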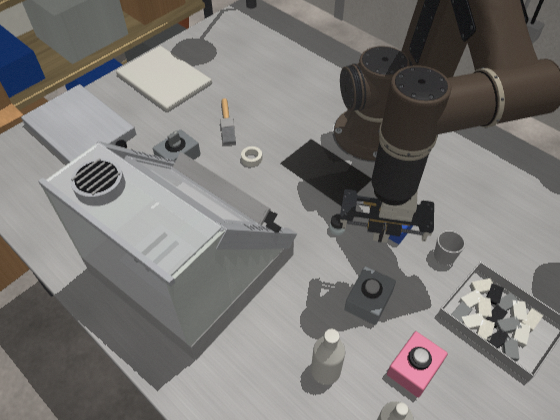

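View pics/t15.png

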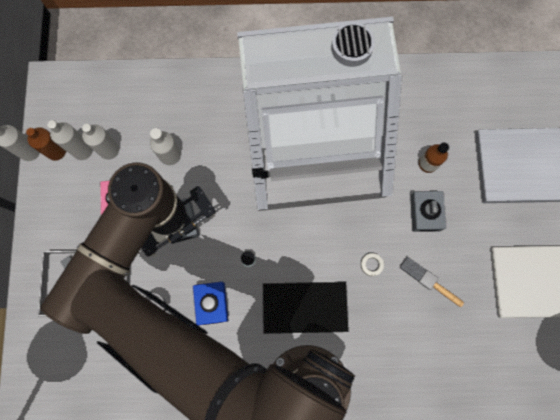

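```bash
python3 - <<'E'
from bench import workorder
import cv2,numpy as np
a=cv2.imread('pics/s12.png',0);b=cv2.imread('pics/s15.png',0)
print(cv2.phaseCorrelate(np.float32(a[200:232,250:290]),np.float32(b[200:232,250:290])))
print(workorder.sign_off())
E
```

```text
((0.11618472896004306, 0.030620674036685003), 0.9727981448173523)
the job is handed in; nothing more can be done
None
```

The window is up with its lip level with the marker fin as closely as I could measure, and the fan button was pressed fully down afterwards. I handed the job in at about 19 s. It reported no verdict, and I had no direct sign that the fan started.

**Window:** I pushed it up with the closed fingers from beneath the lip, at about 3 N, and nothing touched the top of the lip. A fit of the fin's outline in both cameras put the lip within about 0.5 mm of the fin. Rougher hand readings along the way disagreed, from about 1 mm too high to 4.5 mm too low. The last picture, taken before hand-in, shows the lip and clip shifted by about 0.1 px at most since the push.

**Fan button:** I pressed the grey box with the round button at scene pixel (371, 287). The blue and pink boxes and the supply with the bar knob were left alone. The readings fit a full press:

| Fingertip height | Force on the tool (vertical) |
|---|---|
| 76.7 mm | 1.4 N |
| 72.4 mm | 3.9 N |
| 70.4 mm | 51 N, at the stop |

- **Harder than needed:** that peak is well above the 5 N needed, though below the 120 N wrist limit.
- **Second touch:** I touched the button once more, lightly, to check its spring.

**Other checks:** in the last pictures the bystanders I could see stood in their places. The arm was clear of everything, with no contact force beyond the sensor's noise.

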